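Open the flip-tab vent cap on the instrument's vent post

TASK

Take the vent cap off the steel vent post: flip its tab upright, then unscrew the cap anticlockwise until you feel it reach its stop, without forcing it or tugging at it while it is still locked, and lift it out. Stand the cap upright on its stem in the flat parts tray, put down gently rather than dropped, let go of it, and leave the other things where they are.

Things in the scene. Friction and masses are not known exactly. Their poses are not given: they have to be found in the camera images.
- post: Fixed brushed-steel vent post: a cone 150 mm across at the foot and 84 mm at 62 mm height, carrying a round neck 70 mm in diameter that ends 110 mm above the table. Origin at the centre of its underside, z up; its axis is also the seated cap's axis. More than 25 N between cap (or tab) and post damages it; at the turning stop that is some 0.6 N m.
- post_mouth (a point): Centre of the neck's top rim, 110 mm above the table. Inside, hidden by the cap, a ring holds the cap's two lugs down; its two slots let them out. The slots' direction differs each time and cannot be seen. The cap turns easily anticlockwise (from above) and meets a hard stop after 0.4 to 1.5 rad. Clockwise does not release it.
- cap: Loose black round cap, 0.15 to 0.29 kg with its tab, seated on the neck and locked. Flange 68 mm in diameter, 8 mm thick; origin on the axis in the plane of the flange's underside (110 mm above the table when seated), z up the axis, local -x the way the closed tab points. Locked, it has 1.5 mm of play up and 1.2 mm sideways.
- cap_foot (a point): Flat lower end of the cap's 43 mm thick stem, 13.5 mm below the cap's origin; the cap stands on it. Its two lugs reach 29 mm from the axis. At the turning stop, and to about 0.2 rad short of it, they lie in the slots and the cap lifts straight out with little force (best 0.1 rad back from the stop); they are clear 14 mm up. Pulling at any other angle jams.
- tab (a joint): Angle of the flip-up tab: 0 closed (flat over the cap), pi/2 upright against its own stop. It is stiff (0.05 N m) and stays where left. The tab is an aluminium paddle 60 mm long, 32 mm wide, 8 mm thick. Upright, it stands on the cap's axis, its top 73 mm above the cap's origin, and is the handle for turning and lifting.
- tab_hinge (a point): Middle of the tab's hinge line, on the cap's axis 13 mm above its origin; the line runs along the cap's y. Closed, the tab points along the cap's -x and its last 25 mm overhang the flange and neck, so its two side edges can be pinched from above there, across the 32 mm, and the tab swung up about the hinge while it pivots in the grip.
- tab_grip (a point): Point in the middle of the tab's width and thickness, 49 mm from the hinge line and 11 mm from the free end. Its frame turns with the tab; closed it is aligned with the cap's.
- tray: Fixed flat steel parts tray, 150 x 150 mm outside, walls 4 mm thick and 22 mm high, floor 4 mm thick. Origin at the centre of its underside on the table.
- tray_in (a point): Centre of the tray's inner floor (top face); axes as the tray's.
- gonio_head: Bystander: small steel and brass goniometer head, 38 mm in diameter, 44 mm tall, standing between post and tray, farther from the robot. Origin under its centre. Leave alone.
- driver: Bystander: screwdriver, 160 mm long, lying beyond post and tray. Leave alone.
- vial_stand: Bystander: aluminium pin stand, 44 mm in diameter, 32 mm tall, standing between post and tray, nearer the robot. Origin under its centre. Leave alone.
Things that resemble listed ones, but are neither listed nor needed, are in the scene too. Of the things like the post, leave any that is green; of the rest the smaller one is meant. There is more than one size of the cap; the job needs the smaller.

How it is judged:
By the outcome, as a careful person would: the job done as asked, in the order asked, and still so for the second after the job is handed in, with the robot touching nothing.
It also fails if it takes over 72 s, if anything falls off the work surface, if the arm or the gripper's body presses on something with over 40 N, if the wrist force passes 120 N, or if a joint passes its speed limit or range.

ROBOT

A 6-joint arm with a two-finger parallel gripper is mounted at the origin on the work surface. World frame = base frame: x ahead of the robot, y to its left, z up, the work surface at z = 0. Lengths are in m, angles in rad, forces in N, time in s.
With the tool pointing down it reaches from about 0.3 to 1 m from the base axis. Payload 5.1 kg.
Tool frame: the origin (TCP) lies between the finger pads; the fingertips stand 8 mm ahead of it and the grasp point (between the pads) lies 11 mm behind it (bot.tip_reach is the z of the fingertips in the tool frame, in m); z points along the fingers, y is the direction in which the jaws open and shut (so a half turn about z gives the same grasp; the last joint's range is limited). The gripper opens to 95 mm and grips with 3 to 60 N. Pads are 20 mm wide; open, the fingers measure 119 mm over their backs; the gripper's body (75 mm by 180 mm) begins 59 mm behind the grasp point.
Start: joints at [1.209, 0.124, 1.65, -0, 1.367, -0.083], TCP at [0.179, 0.625, 0.223] pointing down, gripper open.
Joint ranges: [-2.61, 2.61], [-1.02, 2.33], [0.03, 2.71], [-1.35, 4.49], [0.32, 2.68], [-2.91, 2.91]. Speed limits (rad/s): [2.57, 2.57, 3.14, 3.14, 3.14, 3.14].

INTERFACE

Orientations are given as [roll, pitch, yaw] about the fixed x, y, z axes, in that order (R = Rz(yaw) Ry(pitch) Rx(roll)).
In Python, from station import monitor, get_image, calibration, bot, cut_out, landmark_of gives the robot as it stands.
- The arm moves only by the tool send_rows, never from a script. Its argument "plan" is a list of rows, each an object of numbers: "dx", "dy", "dz": the shift along the tool's x, y, z in cm; "rx", "ry", "rz": the turn, a rotation vector about the tool's x, y, z in degrees; "claw": the gripper's target within -1 to 1 (fully open at 1, half-way at 0, shut at -1). A call has 1 to 12 rows; each row is the pose to reach, as a shift and turn from the pose measured when the call began, along the tool's axes at that moment; what a row does not reach only later rows make up. A row lasts 1/12 s, in which the tool goes at most 41.7 mm and 7.16 degrees, less where a joint would pass 70% of its speed; a pose out of reach is approached as far as the arm can. A call with a gripper value outside its range is refused whole. The fingers move at their own pace and stop on an object; "force" is the grip in N (left out, the last holds). Time passes only in rows, so rows that repeat a pose let the fingers close. It gives the time, the measured TCP pose, the force and the opening at its end, in the units of the state.
- monitor.sense(): the state, without advancing time (a new reading comes with each control period).
- get_image(name): name is "scene" or "top"; returns the picture (420x560x3 uint8, blue, green, red); there is no depth.
- calibration(name): a dict with "camera_matrix" (3x3 intrinsics, pixels), "dist_coeffs" ([k1, k2, p1, p2, k3] as OpenCV has them; the pictures are not rectified), "rvec" (rotation vector, rad) and "tvec" (3), from world to camera coordinates, as OpenCV has them. Camera axes: x right, y down, z forward; pixel columns grow to the right and rows downward; lengths in m; the calibration is good to about 2 mm. A picture is of the moment at which its call begins. calibration takes no time and is no camera call.
- bot.finish_job(): hands the job in, once; it reports no verdict.
Trained networks look in the newest picture that a camera, given by its name, has taken for a name from the list of things; names that differ only in an ending like _2 or _b are one class to them, and where a whole thing is asked for, a point or a joint stands for the part that bears it (a point fixed in the world has none). Each returns a list of dicts, best first, with "score" (0 to 1); they miss things now and then, are a little off and sometimes report something else, mostly with a low value. They report only what shows in the picture. A call takes as long as a camera call. They do not tell look-alikes from the thing itself.
- cut_out(camera, query): "mask" (420x560 bool, what is visible of it) and "point" ([row, column] in pixels, amid what is visible of it).
- landmark_of(camera, query): "point" ([row, column] in pixels: a listed point, or the origin of a listed thing).
The state is a dict: "clock": time; "joint_positions": joint angles; "qvel": joint speeds; "tau": joint torques, N m; "ee_pos": TCP position; "ee_rot": TCP orientation; "ft_force": force on the tool from outside, world axes, zero at the start; "moment": the same for the moment, N m; "grip_width": finger opening in m.
Only numpy, scipy, OpenCV 4.12 (cv2) and the standard library are available. Lean on these libraries where they do the work, as an engineer would, in place of code of your own. Each camera call takes 0.05 s, during which the arm holds its last target.

## Working session

There is one attempt and no reset: what is moved stays moved. The work goes in short steps, Python scripts to look and compute and a tool call to move; the robot and the scene stay as the last step left them, time stands still between calls to the robot, and variables do not carry over. Pictures are saved under pics/ and viewed, and the job is handed in when it is done.

Besides the shell and the picture viewer there is one more tool, called after "Request:" as name(argument=value, ...), one argument or row to a line, values as JSON. send_rows: Moves the arm, as the interface text tells. Its arguments: {"type":"object","properties":{"plan":{"type":"array","items":{"type":"object","properties":{"dx":{"type":"number"},"dy":{"type":"number"},"dz":{"type":"number"},"rx":{"type":"number"},"ry":{"type":"number"},"rz":{"type":"number"},"claw":{"type":"number"}}}},"force":{"type":"number"}},"required":["plan"]}

```bash
mkdir -p pics; ls; python3 - <<'E'
from station import *
import cv2, numpy as np
for n in ("scene","top"):
    im=get_image(n); cv2.imwrite(f"pics/{n}0.png",im)
    c=calibration(n); print(n,{k:np.round(np.array(v),4).tolist() for k,v in c.items()})
s=monitor.sense(); print(s)
E
```

```text
pics
scene {'camera_matrix': [[402.8111, 0.0, 284.1405], [0.0, 402.8111, 206.9876], [0.0, 0.0, 1.0]], 'dist_coeffs': [-0.0384, 0.0, 0.0, 0.0, 0.0], 'rvec': [1.8118, 1.3755, -0.6833], 'tvec': [-0.0772, -0.2401, 1.2981]}
top {'camera_matrix': [[384.2054, 0.0, 279.9652], [0.0, 384.2054, 215.8593], [0.0, 0.0, 1.0]], 'dist_coeffs': [0.0325, 0.0, 0.0, 0.0, 0.0], 'rvec': [2.1597, -2.1623, 0.1053], 'tvec': [-0.0976, 0.5603, 0.8108]}
{'clock': 0.1, 'joint_positions': array([ 1.20942396e+00,  1.24464674e-01,  1.65152085e+00,  8.58519375e-06,
        1.36749905e+00, -8.26197996e-02]), 'qvel': array([ 0.0006929 , -0.0002701 , -0.00427827, -0.00040126, -0.00209742,
       -0.0012531 ]), 'tau': array([ 2.95631062e-04, -4.18883514e+01, -3.61095393e+01,  7.77101330e-02,
        4.61074349e-02, -8.83642497e-05]), 'ee_pos': array([0.17869124, 0.62437345, 0.22150372]), 'ee_rot': array([-3.13970788e+00, -1.64508559e-04,  2.86283819e+00]), 'ft_force': array([ 0.39225986, -0.15500793,  1.00094193]), 'moment': array([-0.012475  ,  0.01139335, -0.03861255]), 'grip_width': 0.09485332676873195}
```

View pics/scene0.png

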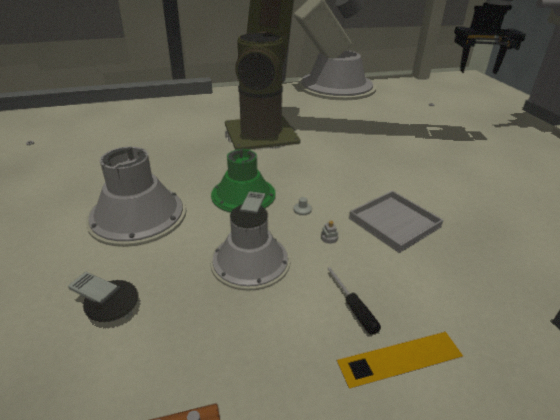

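View pics/top0.png

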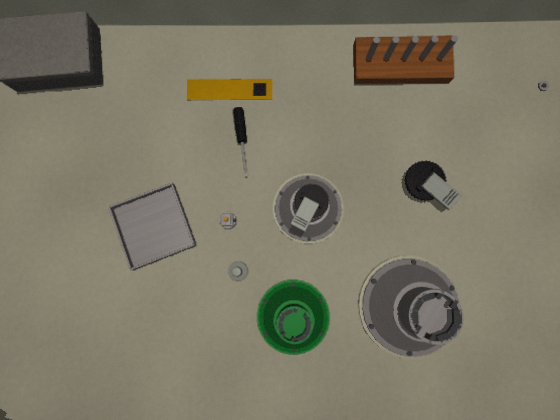

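The scene picture shows the small steel post with its cap at about (col 250, row 245), with the green post at (243,180), the large steel post at (135,195) and the big loose cap at (110,297). In the top picture the same things are at (308,208), green (293,317), large (410,305) and the loose cap (427,182). The tray is at (152,226). I choose the small steel post at top (308,208), because it isn't green, is the smaller of the rest and carries the smaller cap.

```bash
cat > h.py <<'E'
import numpy as np, cv2
from station import *
from scipy.spatial.transform import Rotation as R
C={n:calibration(n) for n in("scene","top")}
def ray(n,rc):
    c=C[n]; K=np.array(c["camera_matrix"]);d=np.array(c["dist_coeffs"])
    u=cv2.undistortPoints(np.array([[[rc[1],rc[0]]]],float),K,d).ravel()
    Rm=cv2.Rodrigues(np.array(c["rvec"],float))[0];t=np.array(c["tvec"],float).ravel()
    o=-Rm.T@t; v=Rm.T@np.array([u[0],u[1],1]); return o,v/np.linalg.norm(v)
def atz(n,rc,z):
    o,v=ray(n,rc); return o+v*(z-o[2])/v[2]
def tri(a,b):
    o1,v1=ray("scene",a);o2,v2=ray("top",b)
    A=np.stack([v1,-v2],1); s=np.linalg.lstsq(A,o2-o1,rcond=None)[0]
    p,q=o1+s[0]*v1,o2+s[1]*v2; return (p+q)/2,np.linalg.norm(p-q)
def proj(n,P):
    c=C[n]; return cv2.projectPoints(np.array(P,float).reshape(-1,1,3),np.array(c["rvec"],float),np.array(c["tvec"],float),np.array(c["camera_matrix"]),np.array(c["dist_coeffs"]))[0].reshape(-1,2)
E
python3 - <<'E'
from h import *
for n in("scene","top"):
    for q in ("post","post_mouth","cap","tab_hinge","tab_grip","tray_in","gonio_head","vial_stand","driver"):
        r=landmark_of(n,q); print(n,q,[(round(x["score"],2),np.round(x["point"],1).tolist()) for x in r[:4]])
im=get_image("top"); cv2.imwrite("pics/c1.png",cv2.resize(im[160:260,250:370],None,fx=6,fy=6,interpolation=cv2.INTER_CUBIC))
im=get_image("scene"); cv2.imwrite("pics/c2.png",cv2.resize(im[180:290,190:310],None,fx=5,fy=5,interpolation=cv2.INTER_CUBIC))
E
```

```text
scene post [(0.88, [217.7, 139.5]), (0.82, [261.5, 250.2]), (0.68, [193.9, 239.7]), (0.34, [303.9, 350.8])]
scene post_mouth [(0.74, [156.5, 242.9]), (0.7, [215.8, 249.5]), (0.68, [154.2, 123.4]), (0.38, [218.4, 249.8])]
scene cap [(0.65, [302.0, 113.4]), (0.59, [219.9, 253.2])]
scene tab_hinge [(0.92, [210.1, 250.9]), (0.76, [292.7, 112.6])]
scene tab_grip [(0.95, [198.5, 256.7]), (0.81, [282.5, 81.3])]
scene tray_in [(0.86, [223.9, 392.1]), (0.5, [216.2, 251.0])]
scene gonio_head [(0.7, [224.0, 398.6]), (0.62, [237.3, 330.1])]
scene vial_stand [(0.75, [213.6, 301.5])]
scene driver [(0.89, [302.9, 349.8]), (0.47, [198.6, 253.3])]
top post [(0.79, [319.1, 292.3]), (0.63, [307.1, 407.8]), (0.56, [208.7, 308.7])]
top post_mouth [(0.95, [314.1, 435.6]), (0.94, [323.7, 292.2])]
top cap [(0.96, [180.9, 425.1]), (0.62, [199.6, 307.5]), (0.15, [224.5, 154.4])]
top tab_hinge [(0.65, [197.1, 309.4]), (0.64, [178.6, 429.3]), (0.41, [145.2, 244.4])]
top tab_grip [(0.73, [196.0, 452.0]), (0.68, [218.9, 300.9])]
top tray_in [(0.76, [227.0, 154.1])]
top gonio_head [(0.75, [141.7, 243.2]), (0.72, [226.9, 152.6]), (0.6, [221.2, 229.4])]
top vial_stand [(0.77, [270.5, 239.9])]
top driver [(0.82, [143.3, 242.7])]
```

View pics/c1.png

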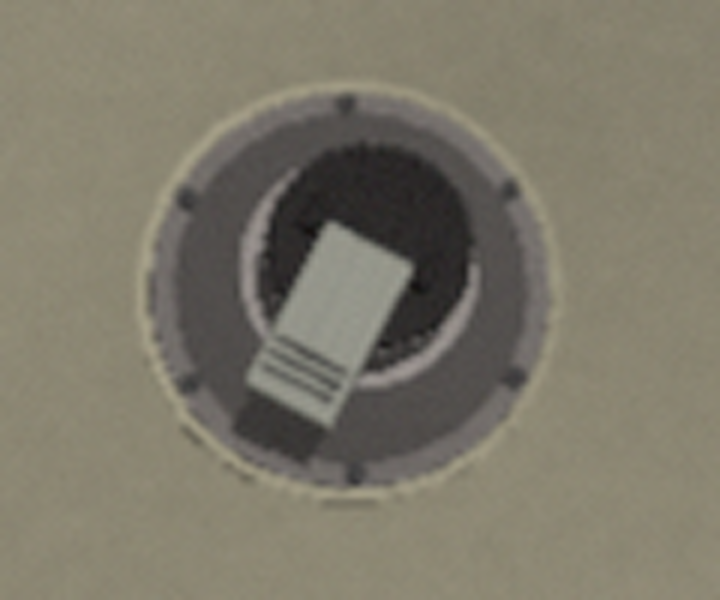

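View pics/c2.png

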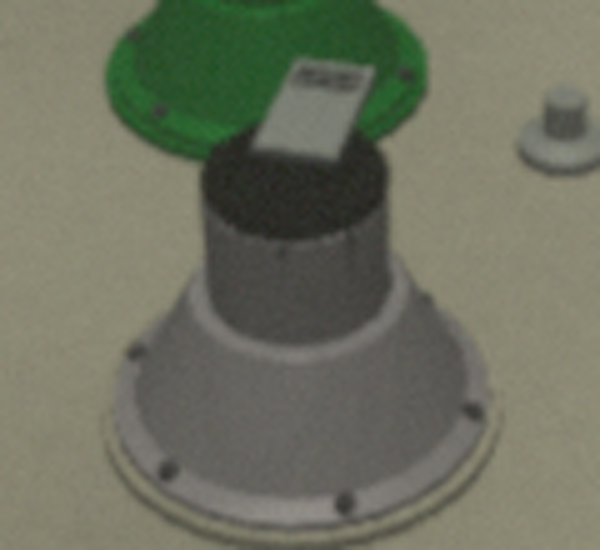

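```bash
python3 - <<'E'
from h import *
f=lambda x,y:(160+y/6-.4,250+x/6-.4)
P=[atz("top",f(*p),0.127) for p in [(330,222),(413,268),(333,428),(248,380)]]
print("tab corners",np.round(P,4).tolist())
h=(P[0]+P[1])/2; e=(P[2]+P[3])/2; d=e-h
print("hinge end",h,"free",e,"len",np.linalg.norm(d),"wid",np.linalg.norm(P[1]-P[0]),np.linalg.norm(P[3]-P[2]),"dir",np.degrees(np.arctan2(d[1],d[0])))
g=lambda x,y:(180+y/5-.4,190+x/5-.4)
Q=[atz("scene",g(*p),0.127) for p in [(252,152),(338,161),(375,68),(297,58)]]
print("scene corners",np.round(Q,4).tolist())
h=(Q[0]+Q[1])/2; e=(Q[2]+Q[3])/2; d=e-h
print(h,e,np.linalg.norm(d),np.linalg.norm(Q[0]-Q[1]),np.degrees(np.arctan2(d[1],d[0])))
print("base ring top",atz("top",f((140+562)/2,(82+498)/2),0.0))
print("base ring scene",[atz("scene",g(*p),0.0) for p in [(105,415),(495,415),(297,545)]])
print("post",atz("top",(208.7,308.7),0),atz("scene",(261.5,250.2),0), tri((261.5,250.2),(208.7,308.7)))
print("hinge",tri((210.1,250.9),(197.1,309.4)),"grip",tri((198.5,256.7),(218.9,300.9)),"cap",tri((219.9,253.2),(199.6,307.5)))
print("mouth scene",atz("scene",(215.8,249.5),.11))
print("flange centre top",atz("top",f((262+476)/2,(143+372)/2),.118))
print("tray",tri((223.9,392.1),(227,154.1)),atz("top",(227,154.1),.004),atz("scene",(223.9,392.1),.004))
for q,a in(("gonio",(221.2,229.4)),("vial",(270.5,239.9)),("green",(319.1,292.3)),("big",(307.1,407.8)),("cap2",(180.9,425.1)),("driver",(143,243))): print(q,atz("top",a,0))
# tray corners
im=get_image("top"); 
for p in [(184,174),(208,111),(268,133),(244,195)]: print(atz("top",p,.022))
E
```

```text
tab corners [[0.5872, -0.1471, 0.127], [0.5721, -0.1738, 0.127], [0.5204, -0.1476, 0.127], [0.5359, -0.1204, 0.127]]
hinge end [ 0.57963236 -0.16045949  0.127     ] free [ 0.52813894 -0.13400072  0.127     ] len 0.05789333149322657 wid 0.030625618142696855 0.03128058565881403 dir 152.80462231546014
scene corners [[0.5781, -0.1754, 0.127], [0.5913, -0.1465, 0.127], [0.5353, -0.1187, 0.127], [0.521, -0.1463, 0.127]]
[ 0.58468328 -0.16093319  0.127     ] [ 0.52812707 -0.13250684  0.127     ] 0.06329820170517195 0.03182101023178611 153.31492586244613
base ring top [ 0.58136313 -0.1617753   0.        ]
base ring scene [array([ 0.56515245, -0.23739679,  0.        ]), array([ 0.60473717, -0.08710814,  0.        ]), array([ 0.65293275, -0.17846876,  0.        ])]
post [ 0.57960748 -0.16311977  0.        ] [ 0.58202327 -0.16058726  0.        ] (array([ 0.58011927, -0.16174521, -0.00143739]), np.float64(0.003006647876708555))
hinge (array([ 0.58582793, -0.15657306,  0.12879947]), np.float64(0.0005293320904924328)) grip (array([ 0.5443594 , -0.13819466,  0.12386496]), np.float64(0.0033188551556566754)) cap (array([ 0.58471514, -0.15346074,  0.10513585]), np.float64(0.0012365864855620819))
mouth scene [ 0.57718065 -0.15803945  0.11      ]
flange centre top [ 0.57683601 -0.1602753   0.118     ]
tray (array([ 0.5380183 ,  0.18539858, -0.00452607]), np.float64(0.005042789686738628)) [0.53828364 0.18500259 0.004     ] [0.54763214 0.17555742 0.004     ]
gonio [0.55143964 0.01656001 0.        ]
vial [ 0.44091598 -0.00844586  0.        ]
green [ 0.33532798 -0.12486912  0.        ]
big [ 3.61919144e-01 -3.77750289e-01 -1.11022302e-16]
cap2 [ 0.64254178 -0.42714981  0.        ]
driver [ 0.73298636 -0.01258161  0.        ]
[0.6328555  0.13794591 0.022     ]
[0.57915596 0.27516291 0.022     ]
[0.44760844 0.22133743 0.022     ]
[0.49930809 0.08812006 0.022     ]
```

```bash
cat >> h.py <<'E'
def to(p,yaw_deg):
    s=monitor.sense(); M=R.from_euler("xyz",s["ee_rot"]); T=R.from_euler("xyz",[np.pi,0,np.radians(yaw_deg)])
    d=M.inv().apply(np.array(p)-s["ee_pos"])*100; r=(M.inv()*T).as_rotvec(degrees=True)
    print("to",p,yaw_deg,"d cm",np.round(d,2),"rot",np.round(r,2))
def st():
    s=monitor.sense()
    print("t",round(s["clock"],2),"q",np.round(s["joint_positions"],3),"p",np.round(s["ee_pos"],4),"rpy",np.round(np.degrees(s["ee_rot"]),2),"F",np.round(s["ft_force"],2),"M",np.round(s["moment"],3),"w",round(s["grip_width"],4))
E
python3 - <<'E'
from h import *
to((0.45,0.25,0.27),100)
E
```

```text
to (0.45, 0.25, 0.27) 100 d cm [-36.38 -28.58  -4.73] rot [ 0.   -0.   64.03]
```

Request:
send_rows(
  plan=[
    {"dx": -36.4, "dy": -28.6, "dz": -4.7, "rz": 64, "claw": 1},
    {"dx": -36.4, "dy": -28.6, "dz": -4.7, "rz": 64, "claw": 1},
    {"dx": -36.4, "dy": -28.6, "dz": -4.7, "rz": 64, "claw": 1},
    {"dx": -36.4, "dy": -28.6, "dz": -4.7, "rz": 64, "claw": 1},
    {"dx": -36.4, "dy": -28.6, "dz": -4.7, "rz": 64, "claw": 1},
    {"dx": -36.4, "dy": -28.6, "dz": -4.7, "rz": 64, "claw": 1},
    {"dx": -36.4, "dy": -28.6, "dz": -4.7, "rz": 64, "claw": 1},
    {"dx": -36.4, "dy": -28.6, "dz": -4.7, "rz": 64, "claw": 1},
    {"dx": -36.4, "dy": -28.6, "dz": -4.7, "rz": 64, "claw": 1},
    {"dx": -36.4, "dy": -28.6, "dz": -4.7, "rz": 64, "claw": 1},
    {"dx": -36.4, "dy": -28.6, "dz": -4.7, "rz": 64, "claw": 1},
    {"dx": -36.4, "dy": -28.6, "dz": -4.7, "rz": 64, "claw": 1},
  ],
)

```text
invalid input
```

```bash
python3 - <<'E'
from h import *
st(); to((0.50,-0.02,0.25),22)
E
```

```text
t 1.15 q [ 1.209  0.124  1.65   0.     1.367 -0.083] p [0.1789 0.6249 0.2227] rpy [180.    -0.   164.03] F [-0.06 -0.64  0.87] M [-0.033 -0.038  0.029] w 0.0949
to (0.5, -0.02, 0.25) 22 d cm [-48.62 -53.16  -2.73] rot [  0.    -0.   142.03]
```

Request:
send_rows(
  plan=[
    {"dx": -3.0, "dy": -2.5, "dz": -0.5, "rx": 0, "ry": 0, "rz": 5, "claw": 1},
  ],
  force=6,
)

```text
clock: 1.23
ee_pos: [0.1983, 0.5947, 0.226]
ee_rot: [-3.141, -0.002, 2.779]
ft_force: [1.1, -1.0, 0.2]
grip_width: 0.095
```

```bash
python3 - <<'E'
from h import *
st(); to((0.45,0.25,0.27),95)
E
```

```text
t 1.23 q [ 1.162  0.072  1.7    0.002  1.37  -0.046] p [0.1983 0.5947 0.226 ] rpy [-1.7994e+02 -1.2000e-01  1.5920e+02] F [ 1.07 -1.    0.2 ] M [-0.049 -0.041  0.036] w 0.095
to (0.45, 0.25, 0.27) 95 d cm [-35.76 -23.3   -4.45] rot [-0.12 -0.07 64.2 ]
```

Request:
send_rows(
  plan=[
    {"dx": -3.6, "dy": -2.3, "dz": -0.4, "rx": 0, "ry": 0, "rz": 6.4, "claw": 1},
    {"dx": -7.2, "dy": -4.7, "dz": -0.9, "rx": 0, "ry": 0, "rz": 12.8, "claw": 1},
    {"dx": -10.7, "dy": -7, "dz": -1.3, "rx": 0, "ry": 0, "rz": 19.2, "claw": 1},
    {"dx": -14.3, "dy": -9.3, "dz": -1.8, "rx": 0, "ry": 0, "rz": 25.6, "claw": 1},
    {"dx": -17.9, "dy": -11.7, "dz": -2.2, "rx": 0, "ry": 0, "rz": 32, "claw": 1},
    {"dx": -21.5, "dy": -14, "dz": -2.7, "rx": 0, "ry": 0, "rz": 38.4, "claw": 1},
    {"dx": -25, "dy": -16.3, "dz": -3.1, "rx": 0, "ry": 0, "rz": 44.8, "claw": 1},
    {"dx": -28.6, "dy": -18.6, "dz": -3.6, "rx": 0, "ry": 0, "rz": 51.2, "claw": 1},
    {"dx": -32.2, "dy": -21, "dz": -4, "rx": 0, "ry": 0, "rz": 57.6, "claw": 1},
    {"dx": -35.8, "dy": -23.3, "dz": -4.5, "rx": 0, "ry": 0, "rz": 64, "claw": 1},
  ],
  force=6,
)

```text
clock: 2.07
ee_pos: [0.4442, 0.2573, 0.2697]
ee_rot: [-3.14, -0.0, 1.656]
ft_force: [-0.0, -0.6, 0.3]
grip_width: 0.0949
```

```bash
python3 - <<'E'
from h import *
st(); to((0.53,-0.10,0.26),15)
E
```

```text
t 2.07 q [ 4.200e-01 -2.080e-01  1.893e+00  1.000e-03  1.458e+00  3.340e-01] p [0.4442 0.2573 0.2697] rpy [-1.7991e+02 -2.0000e-02  9.4890e+01] F [-0.01 -0.56  0.27] M [-0.105 -0.001 -0.002] w 0.0949
to (0.53, -0.1, 0.26) 15 d cm [-36.33   5.5    0.95] rot [-9.000e-02  5.000e-02  7.989e+01]
```

Request:
send_rows(
  plan=[
    {"dx": -3.6, "dy": 0.5, "dz": 0.1, "rx": 0, "ry": 0, "rz": 7, "claw": 1},
    {"dx": -7, "dy": 1, "dz": 0.2, "rx": 0, "ry": 0, "rz": 14, "claw": 1},
    {"dx": -10, "dy": 1.5, "dz": 0.3, "rx": 0, "ry": 0, "rz": 21, "claw": 1},
    {"dx": -13, "dy": 2, "dz": 0.4, "rx": 0, "ry": 0, "rz": 28, "claw": 1},
    {"dx": -16, "dy": 2.5, "dz": 0.5, "rx": 0, "ry": 0, "rz": 35, "claw": 1},
    {"dx": -19, "dy": 3, "dz": 0.6, "rx": 0, "ry": 0, "rz": 42, "claw": 1},
    {"dx": -22, "dy": 3.5, "dz": 0.7, "rx": 0, "ry": 0, "rz": 49, "claw": 1},
    {"dx": -25, "dy": 4, "dz": 0.8, "rx": 0, "ry": 0, "rz": 56, "claw": 1},
    {"dx": -28, "dy": 4.5, "dz": 0.9, "rx": 0, "ry": 0, "rz": 63, "claw": 1},
    {"dx": -32, "dy": 5, "dz": 0.9, "rx": 0, "ry": 0, "rz": 70, "claw": 1},
    {"dx": -36.3, "dy": 5.5, "dz": 1, "rx": 0, "ry": 0, "rz": 77, "claw": 1},
    {"dx": -36.3, "dy": 5.5, "dz": 1, "rx": 0, "ry": 0, "rz": 80, "claw": 1},
  ],
  force=6,
)

```text
clock: 3.07
ee_pos: [0.5305, -0.1053, 0.2593]
ee_rot: [3.14, 0.002, 0.249]
ft_force: [0.5, -0.0, -1.1]
grip_width: 0.095
```

```bash
python3 - <<'E'
from h import *
st(); to((0.5366,-0.1388,0.19),-27)
E
```

```text
t 3.07 q [-0.294 -0.139  1.85  -0.003  1.431  1.028] p [ 0.5305 -0.1053  0.2593] rpy [1.7989e+02 1.2000e-01 1.4280e+01] F [ 0.52 -0.02 -1.09] M [-0.015  0.203  0.021] w 0.095
to (0.5366, -0.1388, 0.19) -27 d cm [-0.22  3.38  6.94] rot [ 0.15  0.07 41.28]
```

Request:
send_rows(
  plan=[
    {"dx": 0, "dy": 1, "dz": 1, "rx": 0, "ry": 0, "rz": 7, "claw": 1},
    {"dx": 0, "dy": 2, "dz": 2, "rx": 0, "ry": 0, "rz": 14, "claw": 1},
    {"dx": -0.1, "dy": 3.4, "dz": 3, "rx": 0, "ry": 0, "rz": 21, "claw": 1},
    {"dx": -0.2, "dy": 3.4, "dz": 4, "rx": 0, "ry": 0, "rz": 28, "claw": 1},
    {"dx": -0.2, "dy": 3.4, "dz": 5, "rx": 0, "ry": 0, "rz": 35, "claw": 1},
    {"dx": -0.2, "dy": 3.4, "dz": 6, "rx": 0.1, "ry": 0, "rz": 41.3, "claw": 1},
    {"dx": -0.2, "dy": 3.4, "dz": 6.9, "rx": 0.1, "ry": 0, "rz": 41.3, "claw": 1},
    {"dx": -0.2, "dy": 3.4, "dz": 6.9, "rx": 0.1, "ry": 0, "rz": 41.3, "claw": 1},
  ],
  force=6,
)

```text
clock: 3.73
ee_pos: [0.5356, -0.1386, 0.188]
ee_rot: [3.14, 0.005, -0.469]
ft_force: [-1.2, -0.4, 0.5]
grip_width: 0.0948
```

```bash
python3 - <<'E'
from h import *
st(); to((0.5368,-0.1388,0.118),-27)
for n,(a,b,c,d) in (("scene",(120,290,170,330)),("top",(120,280,220,380))):
    im=get_image(n); cv2.imwrite(f"pics/{n}1.png",cv2.resize(im[a:b,c:d],None,fx=4.5 if n=="scene" else 3.7,fy=3.5,interpolation=cv2.INTER_CUBIC))
E
```

```text
t 3.73 q [-3.500e-01 -6.200e-02  1.900e+00 -1.000e-03  1.309e+00  1.690e+00] p [ 0.5356 -0.1386  0.188 ] rpy [179.9    0.27 -26.86] F [-1.17 -0.44  0.52] M [0.022 0.224 0.015] w 0.0948
to (0.5368, -0.1388, 0.118) -27 d cm [ 0.15 -0.05  7.  ] rot [0.1  0.27 0.14]
```

View pics/scene1.png

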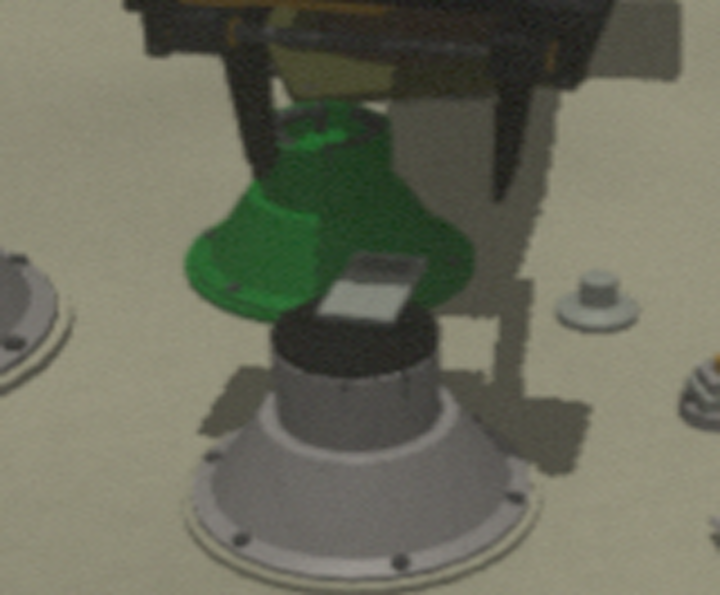

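View pics/top1.png

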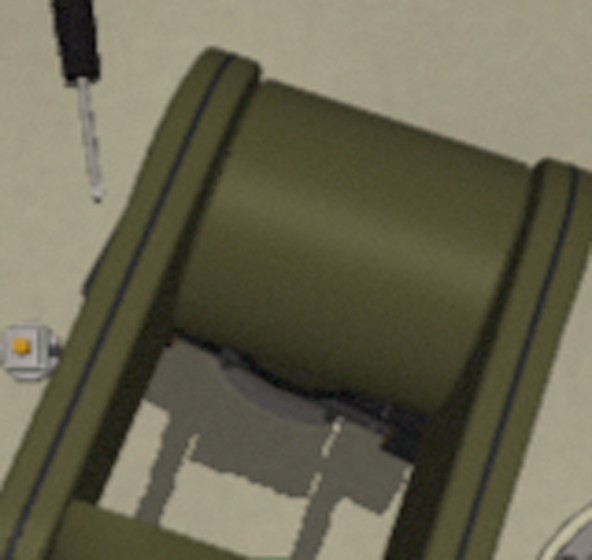

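The scene crop shows the open fingers straddling the tab, with the tips near crop (265,180) and (500,200). In the top picture the arm hides the tab. I'll check the tips against the projection, then go down.

```bash
python3 - <<'E'
from h import *
s=monitor.sense(); M=R.from_euler("xyz",s["ee_rot"])
for y in(-.0475,.0475,-.0535,.0535): 
    p=proj("scene",s["ee_pos"]+M.apply([0,y,.008]))[0]; print(y,(p-[170,120])*[4.5,3.5], )
A=np.array([.5805,-.1608,0]);u=np.array([np.cos(np.radians(153)),np.sin(np.radians(153)),0]);v=np.array([-u[1],u[0],0])
print([((proj("scene",A+a*u+b*v+[0,0,.127])[0]-[170,120])*[4.5,3.5]).round() for a,b in((0,.016),(0,-.016),(.06,-.016),(.06,.016))])
E
```

```text
-0.0475 [492.0849553  185.50126396]
0.0475 [266.30739959 164.9670287 ]
-0.0535 [506.62334807 186.82837628]
0.0535 [252.33103588 163.70057123]
[array([314., 310.]), array([390., 317.]), array([424., 255.]), array([352., 248.])]
```

```bash
python3 - <<'E'
from h import *
st(); to((0.5380,-0.1384,0.116),-27)
E
```

```text
t 3.83 q [-3.490e-01 -6.400e-02  1.897e+00 -1.000e-03  1.309e+00  1.691e+00] p [ 0.5367 -0.1388  0.1902] rpy [ 1.7992e+02  8.0000e-02 -2.6890e+01] F [ 0.34 -0.6   0.47] M [0.006 0.185 0.074] w 0.0949
to (0.538, -0.1384, 0.116) -27 d cm [ 0.11 -0.11  7.42] rot [0.08 0.08 0.11]
```

Request:
send_rows(
  plan=[
    {"dx": 0.1, "dy": -0.1, "dz": 1.5, "rx": 0.1, "ry": 0.1, "rz": 0.1, "claw": 1},
    {"dx": 0.1, "dy": -0.1, "dz": 3, "rx": 0.1, "ry": 0.1, "rz": 0.1, "claw": 1},
    {"dx": 0.1, "dy": -0.1, "dz": 4.5, "rx": 0.1, "ry": 0.1, "rz": 0.1, "claw": 0.5},
    {"dx": 0.1, "dy": -0.1, "dz": 5.7, "rx": 0.1, "ry": 0.1, "rz": 0.1, "claw": 0.2},
    {"dx": 0.1, "dy": -0.1, "dz": 6.8, "rx": 0.1, "ry": 0.1, "rz": 0.1, "claw": 0},
    {"dx": 0.1, "dy": -0.1, "dz": 7.4, "rx": 0.1, "ry": 0.1, "rz": 0.1, "claw": 0},
    {"dx": 0.1, "dy": -0.1, "dz": 7.4, "rx": 0.1, "ry": 0.1, "rz": 0.1, "claw": 0},
  ],
  force=6,
)

```text
clock: 4.42
ee_pos: [0.5371, -0.1381, 0.1148]
ee_rot: [-3.141, 0.002, -0.471]
ft_force: [-0.1, 0.7, -0.2]
grip_width: 0.0671
```

```bash
python3 - <<'E'
from h import *
st()
im=get_image("scene"); cv2.imwrite(f"pics/scene2.png",cv2.resize(im[150:270,190:310],None,fx=5,fy=5,interpolation=cv2.INTER_CUBIC))
E
```

```text
t 4.42 q [-0.349  0.008  1.96   0.     1.175  1.693] p [ 0.5371 -0.1381  0.1148] rpy [-1.7999e+02  1.2000e-01 -2.6960e+01] F [-0.05  0.67 -0.21] M [ 0.022  0.213 -0.09 ] w 0.0671
```

View pics/scene2.png

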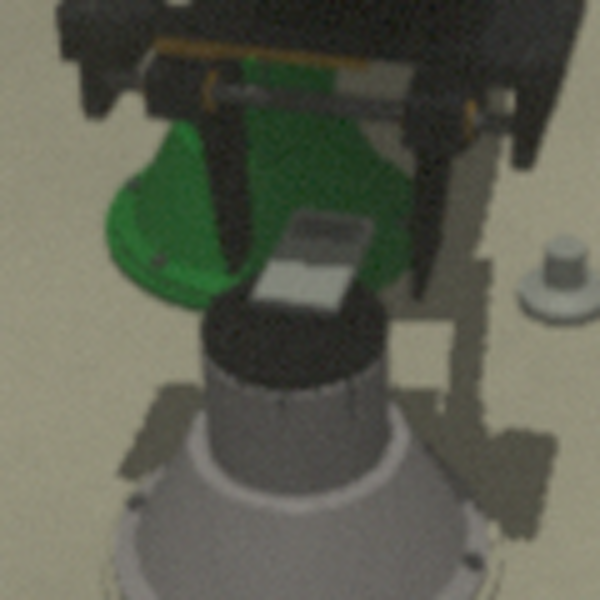

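The scene crop shows the fingers either side of the tab, tips near crop (235,270) and (420,297), and the tab still flat. I'll close gently.

Request:
send_rows(
  plan=[
    {"dx": 0, "dy": 0, "dz": 0, "rx": 0, "ry": 0, "rz": 0, "claw": -0.2},
    {"dx": 0, "dy": 0, "dz": 0, "rx": 0, "ry": 0, "rz": 0, "claw": -0.3},
    {"dx": 0, "dy": 0, "dz": 0, "rx": 0, "ry": 0, "rz": 0, "claw": -0.45},
    {"dx": 0, "dy": 0, "dz": 0, "rx": 0, "ry": 0, "rz": 0, "claw": -0.5},
    {"dx": 0, "dy": 0, "dz": 0, "rx": 0, "ry": 0, "rz": 0, "claw": -0.5},
    {"dx": 0, "dy": 0, "dz": 0, "rx": 0, "ry": 0, "rz": 0, "claw": -0.5},
  ],
  force=5,
)

```text
clock: 4.97
ee_pos: [0.538, -0.1386, 0.1164]
ee_rot: [-3.142, -0.0, -0.471]
ft_force: [-1.0, 0.3, 1.6]
grip_width: 0.0323
```

```bash
python3 - <<'E'
from h import *
st()
E
```

```text
t 4.97 q [-0.349  0.007  1.959 -0.     1.176  1.693] p [ 0.538  -0.1386  0.1164] rpy [-1.800e+02 -2.000e-02 -2.698e+01] F [-1.01  0.26  1.58] M [-0.116  0.349 -0.116] w 0.0323
```

Request:
send_rows(
  plan=[
    {"dx": 0.01, "dy": 0, "dz": -0.34, "rx": 0, "ry": 0, "rz": 0, "claw": -0.5},
    {"dx": 0.05, "dy": 0, "dz": -0.68, "rx": 0, "ry": 0, "rz": 0, "claw": -0.5},
    {"dx": 0.11, "dy": 0, "dz": -1.02, "rx": 0, "ry": 0, "rz": 0, "claw": -0.5},
    {"dx": 0.11, "dy": 0, "dz": -1.02, "rx": 0, "ry": 0, "rz": 0, "claw": -0.5},
  ],
  force=5,
)

```text
clock: 5.3
ee_pos: [0.5389, -0.1391, 0.127]
ee_rot: [3.142, -0.0, -0.471]
ft_force: [-1.8, -0.2, -2.3]
grip_width: 0.0321
```

```bash
python3 - <<'E'
from h import *
st()
im=get_image("scene"); cv2.imwrite(f"pics/scene3.png",cv2.resize(im[150:270,190:310],None,fx=5,fy=5,interpolation=cv2.INTER_CUBIC))
E
```

```text
t 5.3 q [-0.349 -0.002  1.948 -0.     1.195  1.693] p [ 0.5389 -0.1391  0.127 ] rpy [180.    -0.   -26.98] F [-1.82 -0.17 -2.32] M [ 0.026  0.343 -0.017] w 0.0321
```

View pics/scene3.png

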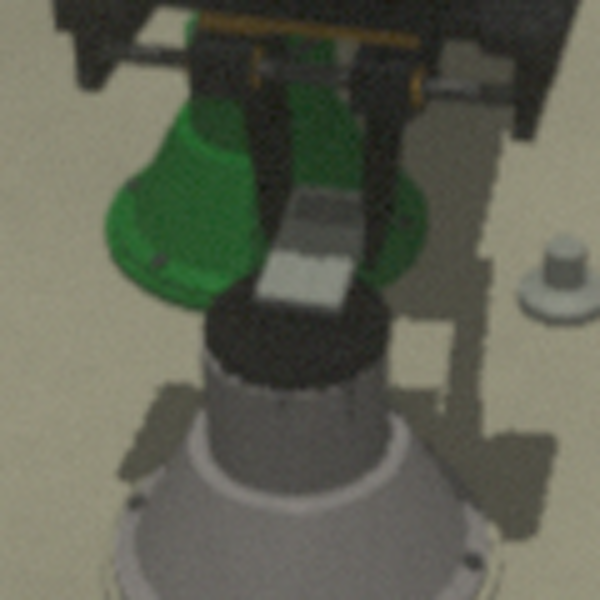

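The tab is rising: its free end is now at crop row 187, up from 212, and the forces are around 2 N. I'll continue along the arc.

Request:
send_rows(
  plan=[
    {"dx": 0.11, "dy": 0, "dz": -0.37, "rx": 0, "ry": 0, "rz": 0, "claw": -0.5},
    {"dx": 0.25, "dy": 0, "dz": -0.78, "rx": 0, "ry": 0, "rz": 0, "claw": -0.5},
    {"dx": 0.43, "dy": 0, "dz": -1.17, "rx": 0, "ry": 0, "rz": 0, "claw": -0.5},
    {"dx": 0.64, "dy": 0, "dz": -1.54, "rx": 0, "ry": 0, "rz": 0, "claw": -0.5},
    {"dx": 0.64, "dy": 0, "dz": -1.54, "rx": 0, "ry": 0, "rz": 0, "claw": -0.5},
  ],
  force=5,
)

```text
clock: 5.77
ee_pos: [0.5453, -0.1424, 0.1435]
ee_rot: [-3.142, -0.002, -0.471]
ft_force: [-2.1, 0.4, -0.7]
grip_width: 0.0317
```

```bash
cat >> h.py <<'E'
def arc(A=(.582,-.1605),r=.049,z0=.1164):
    s=monitor.sense();p=s["ee_pos"]; x=np.hypot(p[0]-A[0],p[1]-A[1]); z=p[2]-z0
    th=np.degrees(np.arctan2(z,x)); print("theta",round(th,1),"r",np.hypot(x,z).round(4))
    for t in range(int(th)+5,93,5): print(t,np.round([100*(x-r*np.cos(np.radians(t))),-100*(r*np.sin(np.radians(t))-z)],2),end=" ")
E
python3 - <<'E'
from h import *
st();arc()
E
```

```text
t 5.77 q [-0.351 -0.004  1.921 -0.     1.223  1.691] p [ 0.5453 -0.1424  0.1435] rpy [-1.800e+02 -9.000e-02 -2.697e+01] F [-2.11  0.41 -0.68] M [-0.099  0.493 -0.039] w 0.0317
theta 33.5 r 0.0491
38 [ 0.23 -0.31] 43 [ 0.51 -0.63] 48 [ 0.81 -0.93] 53 [ 1.14 -1.21] 58 [ 1.49 -1.45] 63 [ 1.87 -1.66] 68 [ 2.26 -1.84] 73 [ 2.66 -1.98] 78 [ 3.07 -2.08] 83 [ 3.49 -2.16] 88 [ 3.92 -2.19]
```

Request:
send_rows(
  plan=[
    {"dx": 0.23, "dy": 0, "dz": -0.31, "rx": 0, "ry": 0, "rz": 0, "claw": -0.5},
    {"dx": 0.51, "dy": 0, "dz": -0.63, "rx": 0, "ry": 0, "rz": 0, "claw": -0.5},
    {"dx": 0.81, "dy": 0, "dz": -0.93, "rx": 0, "ry": 0, "rz": 0, "claw": -0.5},
    {"dx": 1.14, "dy": 0, "dz": -1.21, "rx": 0, "ry": 0, "rz": 0, "claw": -0.5},
    {"dx": 1.49, "dy": 0, "dz": -1.45, "rx": 0, "ry": 0, "rz": 0, "claw": -0.5},
    {"dx": 1.87, "dy": 0, "dz": -1.66, "rx": 0, "ry": 0, "rz": 0, "claw": -0.5},
    {"dx": 1.87, "dy": 0, "dz": -1.66, "rx": 0, "ry": 0, "rz": 0, "claw": -0.5},
  ],
  force=5,
)

```text
clock: 6.35
ee_pos: [0.563, -0.1514, 0.161]
ee_rot: [-3.141, -0.003, -0.471]
ft_force: [-2.0, -0.3, -0.1]
grip_width: 0.0321
```

```bash
python3 - <<'E'
from h import *
st();arc()
im=get_image("scene"); cv2.imwrite(f"pics/scene4.png",cv2.resize(im[150:270,190:310],None,fx=5,fy=5,interpolation=cv2.INTER_CUBIC))
E
```

```text
t 6.35 q [-0.355  0.022  1.864 -0.     1.252  1.687] p [ 0.563  -0.1514  0.161 ] rpy [-179.99   -0.2   -26.98] F [-1.97 -0.32 -0.12] M [-0.092  0.436 -0.02 ] w 0.0321
theta 64.7 r 0.0493
69 [ 0.35 -0.12] 74 [ 0.75 -0.25] 79 [ 1.17 -0.35] 84 [ 1.59 -0.41] 89 [ 2.02 -0.44]
```

View pics/scene4.png

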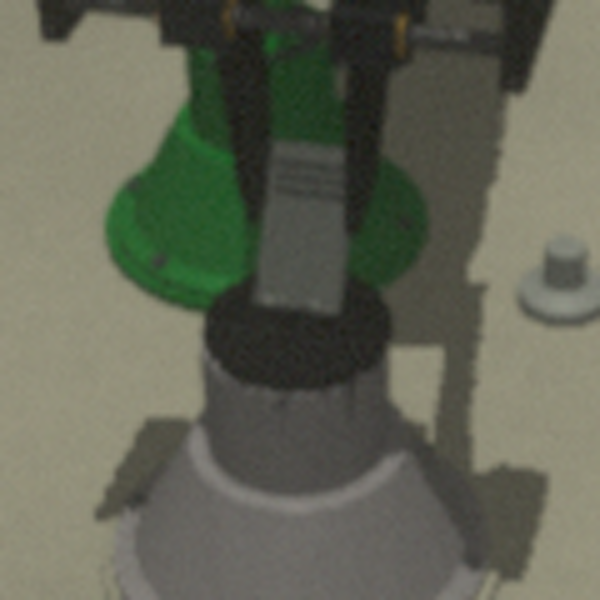

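The scene crop shows the tab at about 60° and held between the pads. I'll continue to upright.

Request:
send_rows(
  plan=[
    {"dx": 0.35, "dy": 0, "dz": -0.12, "rx": 0, "ry": 0, "rz": 0, "claw": -0.5},
    {"dx": 0.75, "dy": 0, "dz": -0.25, "rx": 0, "ry": 0.1, "rz": 0, "claw": -0.5},
    {"dx": 1.17, "dy": 0, "dz": -0.35, "rx": 0, "ry": 0.2, "rz": 0, "claw": -0.5},
    {"dx": 1.5, "dy": 0, "dz": -0.4, "rx": 0, "ry": 0.2, "rz": 0, "claw": -0.5},
    {"dx": 1.75, "dy": 0, "dz": -0.43, "rx": 0, "ry": 0.2, "rz": 0, "claw": -0.5},
    {"dx": 1.9, "dy": 0, "dz": -0.44, "rx": 0, "ry": 0.2, "rz": 0, "claw": -0.5},
    {"dx": 1.9, "dy": 0, "dz": -0.44, "rx": 0, "ry": 0.2, "rz": 0, "claw": -0.5},
  ],
  force=5,
)

```text
clock: 6.98
ee_pos: [0.5802, -0.1603, 0.1655]
ee_rot: [3.141, -0.008, -0.471]
ft_force: [-3.1, -1.4, 0.6]
grip_width: 0.0318
```

```bash
python3 - <<'E'
from h import *
st();arc()
im=get_image("scene"); cv2.imwrite(f"pics/scene5.png",cv2.resize(im[150:270,190:310],None,fx=5,fy=5,interpolation=cv2.INTER_CUBIC))
E
```

```text
t 6.98 q [-3.580e-01  5.700e-02  1.820e+00 -1.000e-03  1.257e+00  1.684e+00] p [ 0.5802 -0.1603  0.1655] rpy [179.99  -0.44 -26.98] F [-3.1  -1.45  0.62] M [-0.225  0.642 -0.009] w 0.0318
theta 87.9 r 0.0491
92 [0.35 0.01]
```

View pics/scene5.png

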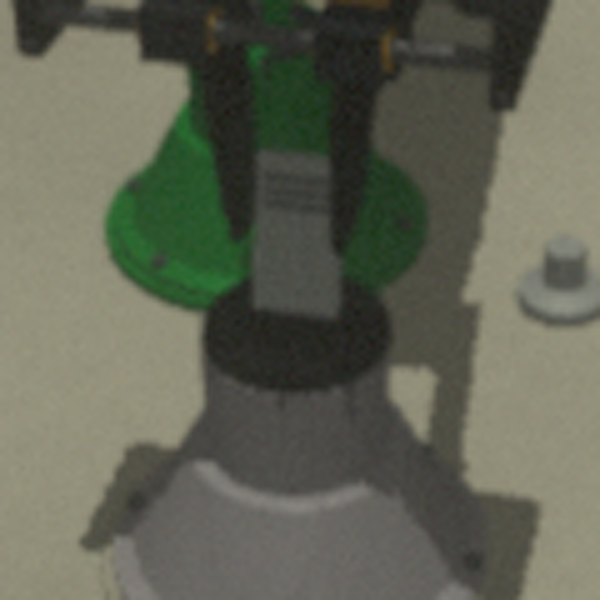

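The tab is nearly upright in the crop, its top edge at row 152 and the hinge near row 312. I'll nudge it towards its stop.

Request:
send_rows(
  plan=[
    {"dx": 0.1, "dy": 0, "dz": 0, "rx": 0, "ry": 0.2, "rz": 0, "claw": -0.5},
    {"dx": 0.2, "dy": 0, "dz": 0, "rx": 0, "ry": 0.4, "rz": 0, "claw": -0.5},
    {"dx": 0.2, "dy": 0, "dz": 0, "rx": 0, "ry": 0.4, "rz": 0, "claw": -0.5},
  ],
  force=5,
)

```text
clock: 7.28
ee_pos: [0.5819, -0.1613, 0.1655]
ee_rot: [3.141, -0.015, -0.471]
ft_force: [-2.5, -2.1, 0.8]
grip_width: 0.032
```

```bash
python3 - <<'E'
from h import *
st();arc()
E
```

```text
t 7.28 q [-0.358  0.056  1.821 -0.002  1.249  1.684] p [ 0.5819 -0.1613  0.1655] rpy [179.99  -0.87 -26.98] F [-2.46 -2.07  0.8 ] M [-0.259  0.71  -0.013] w 0.032
theta 89.1 r 0.0491
```

Request:
send_rows(
  plan=[
    {"dx": 0.1, "dy": 0, "dz": 0, "rx": 0, "ry": -0.4, "rz": 0, "claw": -0.5},
    {"dx": 0.2, "dy": 0, "dz": 0, "rx": 0, "ry": -0.8, "rz": 0, "claw": -0.5},
    {"dx": 0.2, "dy": 0, "dz": 0, "rx": 0, "ry": -0.8, "rz": 0, "claw": -0.5},
  ],
  force=5,
)

```text
clock: 7.53
ee_pos: [0.584, -0.1623, 0.1655]
ee_rot: [3.141, -0.001, -0.471]
ft_force: [-3.1, -0.5, 1.3]
grip_width: 0.0321
```

```bash
python3 - <<'E'
from h import *
st();arc()
E
```

```text
t 7.53 q [-0.36   0.07   1.807 -0.     1.264  1.682] p [ 0.584  -0.1623  0.1655] rpy [ 1.7999e+02 -5.0000e-02 -2.6980e+01] F [-3.07 -0.49  1.3 ] M [-0.121  0.797 -0.052] w 0.0321
theta 86.9 r 0.0492
91 [0.35 0.01]
```

```bash
python3 - <<'E'
from h import *
im=get_image("scene"); cv2.imwrite(f"pics/scene6.png",cv2.resize(im[170:230,220:280],None,fx=10,fy=10,interpolation=cv2.INTER_CUBIC))
u=np.array([np.cos(np.radians(153)),np.sin(np.radians(153)),0]);v=np.array([-u[1],u[0],0])
for A in((.5805,-.1608),(.582,-.1605)):
  A=np.array([*A,0])
  for th in(80,85,90):
    d=np.cos(np.radians(th))*u+np.sin(np.radians(th))*np.array([0,0,1]); n=-np.sin(np.radians(th))*u+np.cos(np.radians(th))*np.array([0,0,1])
    print(A[:2],th,[((proj("scene",A+[0,0,.123]+a*d+b*v-.004*n*-1)[0]-[220,170])*10).round() for a,b in((.06,-.016),(.06,.016),(0.0,-.016),(0.0,.016))])
E
```

```text
[ 0.5805 -0.1608] 80 [array([371., 127.]), array([194., 106.]), array([362., 434.]), array([192., 412.])]
[ 0.5805 -0.1608] 85 [array([364., 141.]), array([186., 120.]), array([362., 436.]), array([192., 413.])]
[ 0.5805 -0.1608] 90 [array([357., 158.]), array([178., 136.]), array([362., 438.]), array([192., 415.])]
[ 0.582  -0.1605] 80 [array([375., 132.]), array([198., 110.]), array([366., 439.]), array([195., 416.])]
[ 0.582  -0.1605] 85 [array([368., 146.]), array([189., 124.]), array([366., 440.]), array([195., 418.])]
[ 0.582  -0.1605] 90 [array([360., 162.]), array([181., 140.]), array([366., 442.]), array([195., 419.])]
```

View pics/scene6.png

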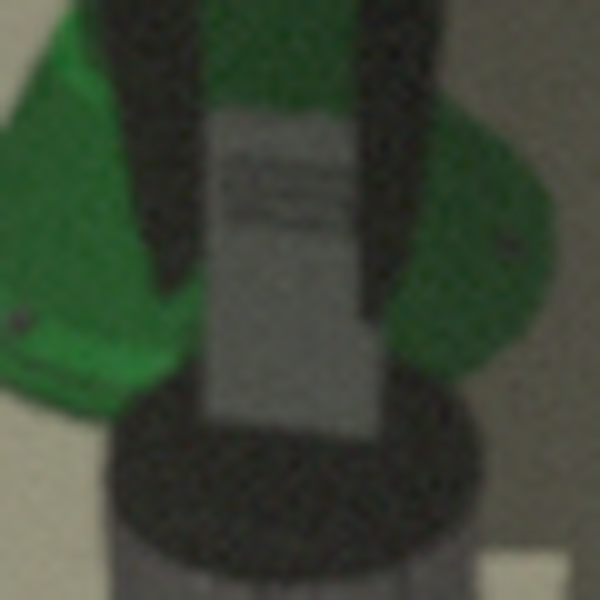

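The crop shows the tab still slightly short of upright: its height in the picture fits about 80° and no stop is felt yet. I'll keep nudging with the soft grip, which limits the push.

Request:
send_rows(
  plan=[
    {"dx": 0.1, "dy": 0, "dz": 0, "rx": 0, "ry": 0, "rz": 0, "claw": -0.5},
    {"dx": 0.2, "dy": 0, "dz": 0, "rx": 0, "ry": 0, "rz": 0, "claw": -0.5},
    {"dx": 0.3, "dy": 0, "dz": 0, "rx": 0, "ry": 0, "rz": 0, "claw": -0.5},
    {"dx": 0.3, "dy": 0, "dz": 0, "rx": 0, "ry": 0, "rz": 0, "claw": -0.5},
  ],
  force=5,
)

```text
clock: 7.92
ee_pos: [0.5868, -0.1637, 0.1655]
ee_rot: [3.141, -0.001, -0.471]
ft_force: [-2.3, -0.4, 0.4]
grip_width: 0.0321
```

```bash
python3 - <<'E'
from h import *
st();s=monitor.sense(); print("tool F",R.from_euler("xyz",s["ee_rot"]).inv().apply(s["ft_force"]))
im=get_image("scene"); cv2.imwrite(f"pics/scene7.png",cv2.resize(im[170:230,220:280],None,fx=10,fy=10,interpolation=cv2.INTER_CUBIC))
E
```

```text
t 7.92 q [-0.36   0.076  1.8   -0.     1.264  1.682] p [ 0.5868 -0.1637  0.1655] rpy [ 1.7999e+02 -8.0000e-02 -2.6990e+01] F [-2.28 -0.44  0.44] M [-0.196  0.613  0.011] w 0.0321
tool F [-1.83382316  1.43160325 -0.44317964]
```

View pics/scene7.png

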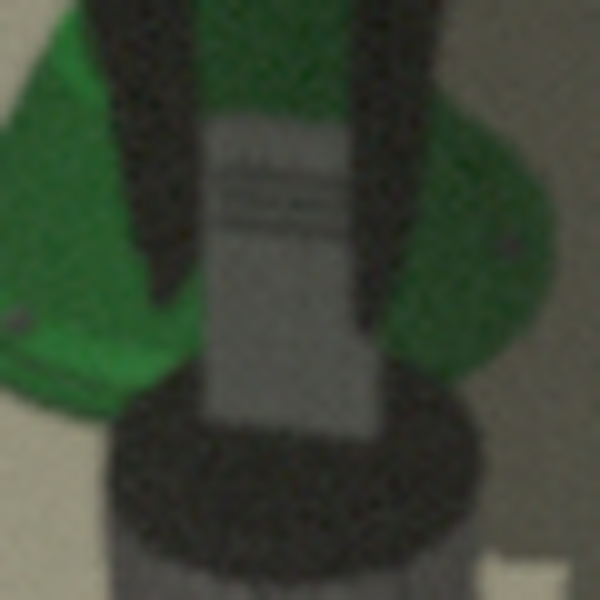

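The tab is still swinging (its top edge went from row 108 to 116) and there is no stop yet. I'll keep going.

Request:
send_rows(
  plan=[
    {"dx": 0.1, "dy": 0, "dz": 0, "rx": 0, "ry": 0, "rz": 0, "claw": -0.5},
    {"dx": 0.2, "dy": 0, "dz": 0, "rx": 0, "ry": 0, "rz": 0, "claw": -0.5},
    {"dx": 0.3, "dy": 0, "dz": 0, "rx": 0, "ry": 0, "rz": 0, "claw": -0.5},
    {"dx": 0.3, "dy": 0, "dz": 0, "rx": 0, "ry": 0, "rz": 0, "claw": -0.5},
  ],
  force=5,
)

```text
clock: 8.3
ee_pos: [0.5895, -0.1651, 0.1653]
ee_rot: [3.142, -0.001, -0.471]
ft_force: [-2.6, -0.5, 0.4]
grip_width: 0.0319
```

```bash
python3 - <<'E'
from h import *
st();s=monitor.sense(); print("tool F",R.from_euler("xyz",s["ee_rot"]).inv().apply(s["ft_force"]))
im=get_image("scene"); cv2.imwrite(f"pics/scene8.png",cv2.resize(im[170:230,220:280],None,fx=10,fy=10,interpolation=cv2.INTER_CUBIC))
E
```

```text
t 8.3 q [-0.361  0.083  1.793 -0.     1.264  1.681] p [ 0.5895 -0.1651  0.1653] rpy [ 1.800e+02 -8.000e-02 -2.698e+01] F [-2.56 -0.54  0.43] M [-0.162  0.681  0.032] w 0.0319
tool F [-2.03567584  1.64813329 -0.43326623]
```

View pics/scene8.png

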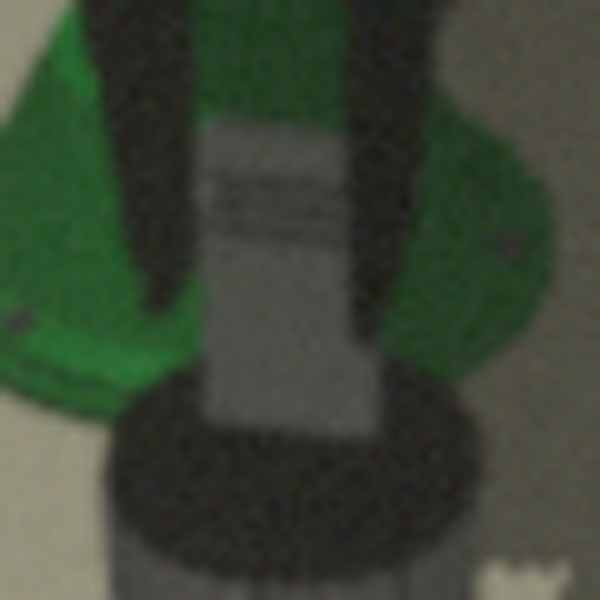

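```bash
python3 - <<'E'
from h import *
im=get_image("scene"); 
crop=cv2.resize(im[170:300,180:320],None,fx=4,fy=4,interpolation=cv2.INTER_CUBIC)
a=np.linspace(0,2*np.pi,90)
def ring(A,r,z,col):
    P=np.stack([A[0]+r*np.cos(a),A[1]+r*np.sin(a),0*a+z],1); q=(proj("scene",P)-[180,170]+.5)*4
    cv2.polylines(crop,[np.int32(q.round())],True,col,1)
for A,c in(((.582,-.1605),(0,0,255)),((.590,-.165),(0,255,255))):
    ring(A,.035,.110,c); ring(A,.034,.118,c); ring(A,.075,0,c); ring(A,.042,.062,c)
cv2.imwrite("pics/ov1.png",crop)
E
```

```text
(no output)
```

View pics/ov1.png

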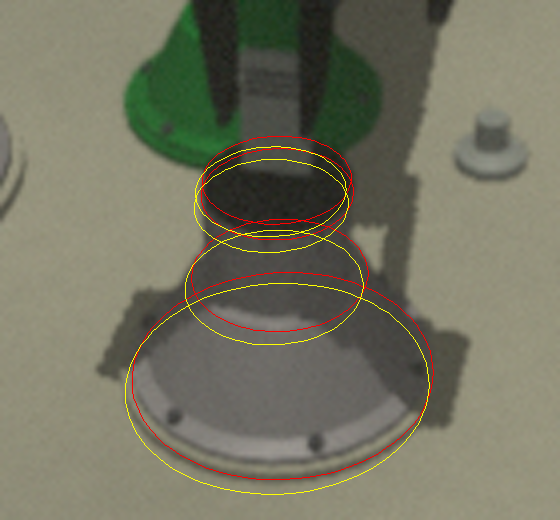

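```bash
python3 - <<'E'
from h import *
print(bot.tip_reach,[x for x in dir(bot) if x[0]!="_"])
s=monitor.sense(); M=R.from_euler("xyz",s["ee_rot"])
im=get_image("scene"); crop=cv2.resize(im[130:230,200:300],None,fx=6,fy=6,interpolation=cv2.INTER_CUBIC)
for y in(-.016,.016):
  for x in(-.01,.01):
    for z in (.008,-.03):
      q=(proj("scene",s["ee_pos"]+M.apply([x,y,z]))[0]-[200,130]+.5)*6; cv2.circle(crop,tuple(np.int32(q.round()).tolist()),3,(0,0,255) if x>0 else (0,255,255),-1)
cv2.imwrite("pics/ov2.png",crop)
E
```

```text
0.008 ['IKError', 'finish_job', 'tip_reach']
```

View pics/ov2.png

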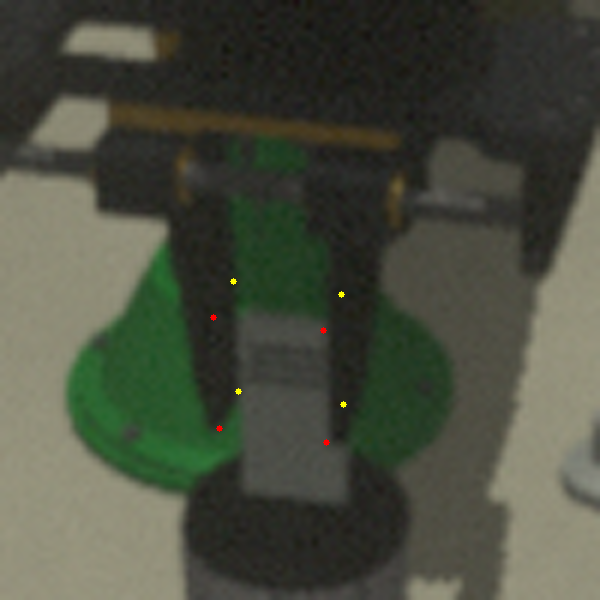

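The overlay shows the tab at the far (robot-side) edge of the pads: the pads have slid along the tab, which stayed near the axis. I'll open, recentre on the axis and look again.

Request:
send_rows(
  plan=[
    {"dx": 0, "dy": 0, "dz": 0, "rx": 0, "ry": 0, "rz": 0, "claw": 0},
    {"dx": 0, "dy": 0, "dz": 0, "rx": 0, "ry": 0, "rz": 0, "claw": 0},
    {"dx": 0, "dy": 0, "dz": 0, "rx": 0, "ry": 0, "rz": 0, "claw": 0.1},
    {"dx": 0, "dy": 0, "dz": 0, "rx": 0, "ry": 0, "rz": 0, "claw": 0.1},
  ],
  force=5,
)

```text
clock: 8.78
ee_pos: [0.5898, -0.1649, 0.1655]
ee_rot: [-3.141, -0.002, -0.471]
ft_force: [-0.2, -0.7, 0.7]
grip_width: 0.0505
```

```bash
cat >> h.py <<'E'
def crop(name,a,b,c,d,f,out):
    im=get_image(name); cv2.imwrite("pics/"+out,cv2.resize(im[a:b,c:d],None,fx=f,fy=f,interpolation=cv2.INTER_CUBIC))
E
python3 - <<'E'
from h import *
st(); crop("scene",150,230,210,290,8,"s9.png")
u=np.array([np.cos(np.radians(153)),np.sin(np.radians(153)),0]);v=np.array([-u[1],u[0],0])
A=np.array([.582,-.1605,0])
for th in(70,80,85,90):
    d=np.cos(np.radians(th))*u+np.sin(np.radians(th))*np.array([0,0,1]); n=-np.sin(np.radians(th))*u+np.cos(np.radians(th))*np.array([0,0,1])
    print(th,[((proj("scene",A+[0,0,.123]+a*d+b*v+c*n)[0]-[210,150]+.5)*8).round() for a,b,c in((.06,-.016,.004),(.06,.016,.004),(.06,-.016,-.004),(.06,.016,-.004),(0.0,-.016,.004),(0.0,.016,.004))])
E
```

```text
t 8.78 q [-0.36   0.083  1.793  0.     1.264  1.681] p [ 0.5898 -0.1649  0.1655] rpy [-1.7998e+02 -1.3000e-01 -2.6980e+01] F [-0.2  -0.72  0.67] M [-0.003  0.159 -0.029] w 0.0505
70 [array([395., 253.]), array([255., 236.]), array([403., 246.]), array([265., 230.]), array([377., 512.]), array([240., 494.])]
80 [array([384., 269.]), array([242., 252.]), array([392., 256.]), array([252., 239.]), array([377., 515.]), array([240., 497.])]
85 [array([378., 280.]), array([236., 263.]), array([387., 264.]), array([246., 247.]), array([376., 516.]), array([240., 498.])]
90 [array([372., 294.]), array([229., 276.]), array([381., 274.]), array([239., 257.]), array([376., 518.]), array([240., 499.])]
```

View pics/s9.png

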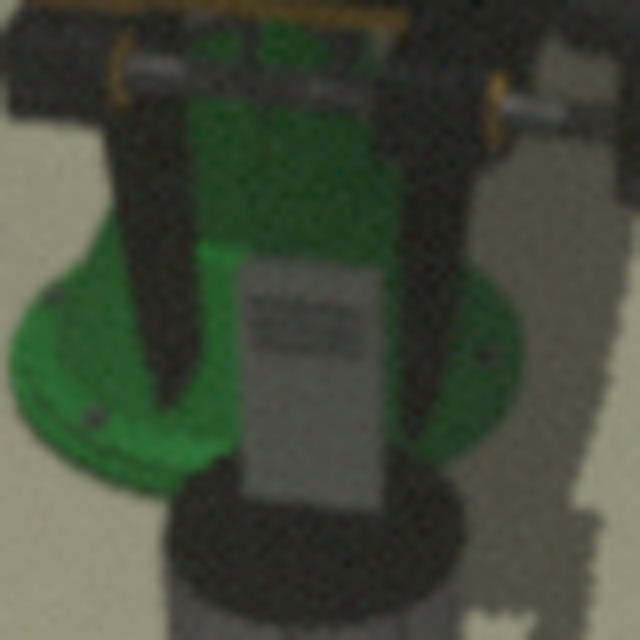

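```bash
python3 - <<'E'
from h import *
u=np.array([np.cos(np.radians(153)),np.sin(np.radians(153)),0])
im=np.mean([get_image("scene").astype(float) for _ in range(3)],0)
print("profile rows 178-216 cols 246-252"); 
for r in range(178,216): print(r,im[r,244:254].mean(0).round(0),end=" ")
print()
A=np.array([.582,-.1605,0])
for th in(75,80,85,90,95):
    d=np.cos(np.radians(th))*u+np.sin(np.radians(th))*np.array([0,0,1]); n=-np.sin(np.radians(th))*u+np.cos(np.radians(th))*np.array([0,0,1])
    print(th,[(a,proj("scene",A+[0,0,.123]+a*d+c*n)[0][1].round(1)) for a,c in((.06,-.004),(.06,.004),(.053,.004),(.0474,.004),(.0418,.004),(0,.004))])
E
```

```text
profile rows 178-216 cols 246-252
178 [34. 61. 34.] 179 [33. 60. 33.] 180 [33. 60. 34.] 181 [35. 61. 36.] 182 [49. 65. 51.] 183 [62. 70. 65.] 184 [67. 74. 72.] 185 [69. 76. 75.] 186 [69. 76. 74.] 187 [64. 70. 68.] 188 [55. 60. 59.] 189 [57. 63. 62.] 190 [57. 63. 61.] 191 [56. 61. 60.] 192 [59. 64. 62.] 193 [55. 60. 59.] 194 [62. 67. 66.] 195 [69. 76. 74.] 196 [70. 77. 76.] 197 [70. 77. 75.] 198 [71. 77. 75.] 199 [71. 78. 76.] 200 [71. 77. 76.] 201 [70. 78. 76.] 202 [71. 77. 76.] 203 [71. 78. 76.] 204 [72. 79. 77.] 205 [72. 78. 76.] 206 [71. 78. 76.] 207 [71. 78. 76.] 208 [71. 78. 77.] 209 [72. 79. 77.] 210 [72. 79. 77.] 211 [72. 78. 76.] 212 [63. 70. 68.] 213 [47. 52. 51.] 214 [36. 40. 40.] 215 [33. 38. 38.] 
75 [(0.06, np.float64(179.7)), (0.06, np.float64(180.9)), (0.053, np.float64(184.7)), (0.0474, np.float64(187.7)), (0.0418, np.float64(190.7)), (0, np.float64(212.6))]
80 [(0.06, np.float64(180.5)), (0.06, np.float64(182.1)), (0.053, np.float64(185.8)), (0.0474, np.float64(188.7)), (0.0418, np.float64(191.6)), (0, np.float64(212.7))]
85 [(0.06, np.float64(181.5)), (0.06, np.float64(183.5)), (0.053, np.float64(187.0)), (0.0474, np.float64(189.9)), (0.0418, np.float64(192.7)), (0, np.float64(212.9))]
90 [(0.06, np.float64(182.7)), (0.06, np.float64(185.1)), (0.053, np.float64(188.5)), (0.0474, np.float64(191.2)), (0.0418, np.float64(193.9)), (0, np.float64(213.1))]
95 [(0.06, np.float64(184.2)), (0.06, np.float64(186.9)), (0.053, np.float64(190.2)), (0.0474, np.float64(192.7)), (0.0418, np.float64(195.2)), (0, np.float64(213.2))]
```

The row profile puts the tab's top edge at 182.3, the grooves at 188.2, 190.7 and 193.2, and the bottom at 212.7. The 90° model gives 182.7, 188.5, 191.2, 193.9 and 213.1, so the tab is upright at its stop. Next I'll recentre on the axis, go lower and grip firmly for turning.

```bash
python3 - <<'E'
from h import *
st(); to((0.5812,-0.1604,0.150),-27)
E
```

```text
t 8.98 q [-0.36   0.083  1.793 -0.     1.264  1.681] p [ 0.5896 -0.165   0.1654] rpy [-1.7999e+02 -1.1000e-01 -2.6980e+01] F [-0.07 -0.32  0.34] M [-0.042  0.157 -0.059] w 0.0524
to (0.5812, -0.1604, 0.15) -27 d cm [-0.96 -0.03  1.54] rot [-0.01 -0.11  0.02]
```

Request:
send_rows(
  plan=[
    {"dx": -0.5, "dy": 0, "dz": 0, "rx": 0, "ry": -0.1, "rz": 0, "claw": 0.1},
    {"dx": -1, "dy": 0, "dz": 0.5, "rx": 0, "ry": -0.1, "rz": 0, "claw": 0.1},
    {"dx": -1, "dy": 0, "dz": 1, "rx": 0, "ry": -0.1, "rz": 0, "claw": 0.1},
    {"dx": -1, "dy": 0, "dz": 1.5, "rx": 0, "ry": -0.1, "rz": 0, "claw": 0.1},
    {"dx": -1, "dy": 0, "dz": 1.5, "rx": 0, "ry": -0.1, "rz": 0, "claw": -0.2},
    {"dx": -1, "dy": 0, "dz": 1.5, "rx": 0, "ry": -0.1, "rz": 0, "claw": -0.5},
    {"dx": -1, "dy": 0, "dz": 1.5, "rx": 0, "ry": -0.1, "rz": 0, "claw": -0.5},
    {"dx": -1, "dy": 0, "dz": 1.5, "rx": 0, "ry": -0.1, "rz": 0, "claw": -0.5},
    {"dx": -1, "dy": 0, "dz": 1.5, "rx": 0, "ry": -0.1, "rz": 0, "claw": -0.5},
  ],
  force=14,
)

```text
clock: 9.73
ee_pos: [0.5808, -0.1608, 0.1506]
ee_rot: [3.141, -0.0, -0.471]
ft_force: [-1.4, -0.4, 0.8]
grip_width: 0.0318
```

```bash
python3 - <<'E'
from h import *
st(); crop("scene",150,230,210,290,8,"s10.png")
E
```

```text
t 9.73 q [-3.590e-01  7.600e-02  1.826e+00 -1.000e-03  1.239e+00  1.683e+00] p [ 0.5808 -0.1608  0.1506] rpy [ 1.7997e+02 -2.0000e-02 -2.6980e+01] F [-1.39 -0.43  0.76] M [-0.147  0.301  0.023] w 0.0318
```

View pics/s10.png

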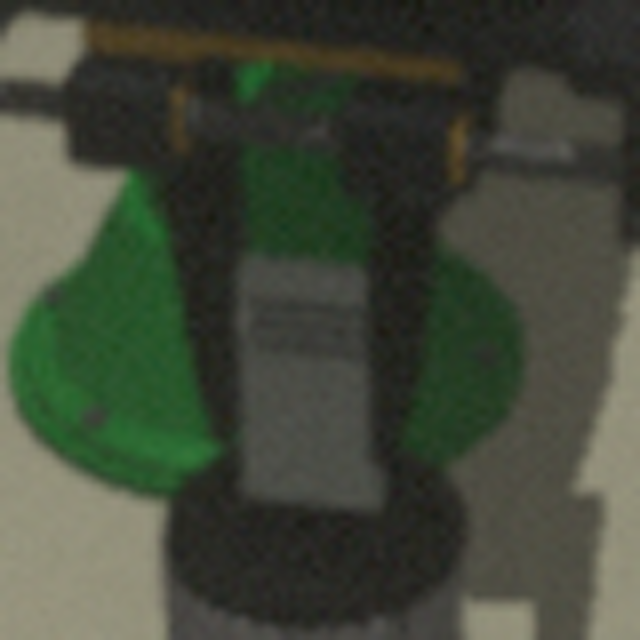

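The crop shows the upright tab centred between the pads (tab columns 240–385, top at row 257). Now I turn anticlockwise (negative rz) in small steps, watching the moment.

Request:
send_rows(
  plan=[
    {"dx": 0, "dy": 0, "dz": 0, "rx": 0, "ry": 0, "rz": -3, "claw": -0.5},
    {"dx": 0, "dy": 0, "dz": 0, "rx": 0, "ry": 0, "rz": -6, "claw": -0.5},
    {"dx": 0, "dy": 0, "dz": 0, "rx": 0, "ry": 0, "rz": -9, "claw": -0.5},
    {"dx": 0, "dy": 0, "dz": 0, "rx": 0, "ry": 0, "rz": -12, "claw": -0.5},
    {"dx": 0, "dy": 0, "dz": 0, "rx": 0, "ry": 0, "rz": -15, "claw": -0.5},
    {"dx": 0, "dy": 0, "dz": 0, "rx": 0, "ry": 0, "rz": -15, "claw": -0.5},
  ],
  force=14,
)

```text
clock: 10.28
ee_pos: [0.5807, -0.161, 0.1506]
ee_rot: [3.141, -0.0, -0.208]
ft_force: [-1.5, -0.7, -0.0]
grip_width: 0.0319
```

```bash
python3 - <<'E'
from h import *
st(); crop("scene",150,230,210,290,8,"s11.png")
E
```

```text
t 10.28 q [-3.590e-01  7.600e-02  1.826e+00 -1.000e-03  1.239e+00  1.420e+00] p [ 0.5807 -0.161   0.1506] rpy [ 1.7996e+02 -2.0000e-02 -1.1940e+01] F [-1.55 -0.71 -0.04] M [-0.209  0.242  0.022] w 0.0319
```

View pics/s11.png

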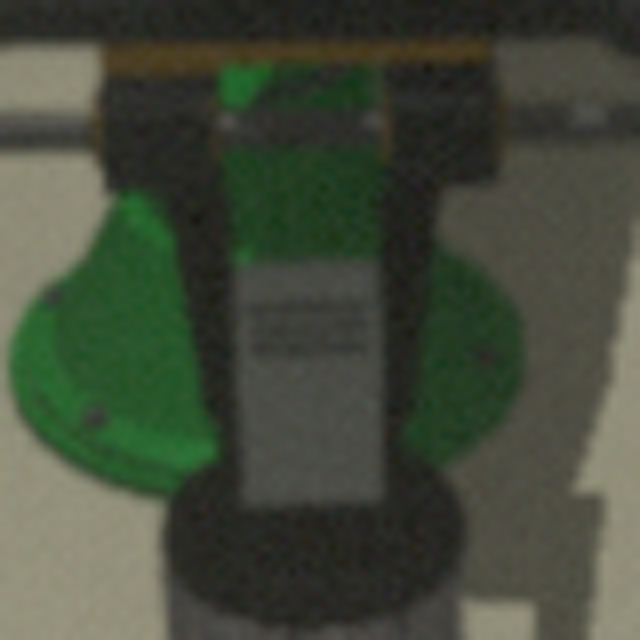

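The tab turned with the gripper, its bottom edge now level near row 505, and Mz is only 0.02. I'll continue in smaller steps, since the stop could come from 23° on.

Request:
send_rows(
  plan=[
    {"dx": 0, "dy": 0, "dz": 0, "rx": 0, "ry": 0, "rz": -2, "claw": -0.5},
    {"dx": 0, "dy": 0, "dz": 0, "rx": 0, "ry": 0, "rz": -4, "claw": -0.5},
    {"dx": 0, "dy": 0, "dz": 0, "rx": 0, "ry": 0, "rz": -6, "claw": -0.5},
    {"dx": 0, "dy": 0, "dz": 0, "rx": 0, "ry": 0, "rz": -8, "claw": -0.5},
    {"dx": 0, "dy": 0, "dz": 0, "rx": 0, "ry": 0, "rz": -8, "claw": -0.5},
  ],
  force=14,
)

```text
clock: 10.75
ee_pos: [0.5808, -0.161, 0.1506]
ee_rot: [3.141, -0.0, -0.071]
ft_force: [-0.2, -0.5, 0.2]
grip_width: 0.0319
```

```bash
python3 - <<'E'
from h import *
st()
E
```

```text
t 10.75 q [-3.590e-01  7.600e-02  1.826e+00 -1.000e-03  1.239e+00  1.283e+00] p [ 0.5808 -0.161   0.1506] rpy [ 1.7996e+02 -1.0000e-02 -4.0900e+00] F [-0.18 -0.49  0.22] M [-0.155  0.225 -0.009] w 0.0319
```

Request:
send_rows(
  plan=[
    {"dx": 0, "dy": 0, "dz": 0, "rx": 0, "ry": 0, "rz": -1.3, "claw": -0.5},
    {"dx": 0, "dy": 0, "dz": 0, "rx": 0, "ry": 0, "rz": -2.7, "claw": -0.5},
    {"dx": 0, "dy": 0, "dz": 0, "rx": 0, "ry": 0, "rz": -4, "claw": -0.5},
  ],
  force=14,
)

```text
clock: 11.0
ee_pos: [0.5808, -0.161, 0.1506]
ee_rot: [3.141, -0.0, -0.0]
ft_force: [0.7, -1.3, -1.6]
grip_width: 0.0321
```

```bash
python3 - <<'E'
from h import *
st()
E
```

```text
t 11.0 q [-3.590e-01  7.600e-02  1.826e+00 -1.000e-03  1.239e+00  1.212e+00] p [ 0.5808 -0.161   0.1506] rpy [ 1.7995e+02 -2.0000e-02 -0.0000e+00] F [ 0.75 -1.33 -1.56] M [-0.172  0.126 -0.111] w 0.0321
```

```bash
cat >> h.py <<'E'
def avg(n=4):
    F=[];M=[]
    for _ in range(n):
        get_image("scene"); s=monitor.sense(); F.append(s["ft_force"]);M.append(s["moment"])
    st(); print("avgF",np.mean(F,0).round(2),"avgM",np.mean(M,0).round(3),"stdMz",np.std([m[2] for m in M]).round(3))
E
python3 - <<'E'
from h import *
avg()
E
```

```text
t 11.2 q [-3.590e-01  7.600e-02  1.826e+00 -1.000e-03  1.239e+00  1.214e+00] p [ 0.5807 -0.161   0.1506] rpy [ 1.7996e+02 -1.0000e-02 -1.0000e-01] F [-0.29 -0.74 -1.2 ] M [-0.135  0.12   0.003] w 0.0324
avgF [ 0.26 -0.93 -0.76] avgM [-0.169  0.171 -0.008] stdMz 0.018
```

Request:
send_rows(
  plan=[
    {"dx": 0, "dy": 0, "dz": 0, "rx": 0, "ry": 0, "rz": -1.3, "claw": -0.5},
    {"dx": 0, "dy": 0, "dz": 0, "rx": 0, "ry": 0, "rz": -2.7, "claw": -0.5},
    {"dx": 0, "dy": 0, "dz": 0, "rx": 0, "ry": 0, "rz": -4, "claw": -0.5},
  ],
  force=14,
)

```text
clock: 11.45
ee_pos: [0.5808, -0.161, 0.1506]
ee_rot: [3.141, -0.0, 0.07]
ft_force: [0.1, -0.9, -1.1]
grip_width: 0.0322
```

```bash
python3 - <<'E'
from h import *
avg(2)
E
```

```text
t 11.55 q [-3.590e-01  7.600e-02  1.826e+00 -1.000e-03  1.239e+00  1.143e+00] p [ 0.5807 -0.161   0.1506] rpy [179.96  -0.     3.95] F [ 0.31 -0.53 -0.13] M [-0.131  0.179 -0.025] w 0.0318
avgF [ 0.2  -0.46 -0.14] avgM [-0.135  0.175 -0.031] stdMz 0.006
```

Request:
send_rows(
  plan=[
    {"dx": 0, "dy": 0, "dz": 0, "rx": 0, "ry": 0, "rz": -1.5, "claw": -0.5},
    {"dx": 0, "dy": 0, "dz": 0, "rx": 0, "ry": 0, "rz": -3, "claw": -0.5},
    {"dx": 0, "dy": 0, "dz": 0, "rx": 0, "ry": 0, "rz": -4.5, "claw": -0.5},
    {"dx": 0, "dy": 0, "dz": 0, "rx": 0, "ry": 0, "rz": -4.5, "claw": -0.5},
  ],
  force=14,
)

```text
clock: 11.88
ee_pos: [0.5806, -0.1611, 0.1506]
ee_rot: [3.141, 0.001, 0.147]
ft_force: [-0.7, -1.4, -0.7]
grip_width: 0.0322
```

```bash
python3 - <<'E'
from h import *
avg(2)
E
```

```text
t 11.98 q [-3.590e-01  7.600e-02  1.827e+00 -1.000e-03  1.239e+00  1.065e+00] p [ 0.5806 -0.1611  0.1506] rpy [1.7996e+02 3.0000e-02 8.3900e+00] F [-1.8  -0.98  0.4 ] M [-0.322  0.378 -0.29 ] w 0.0317
avgF [-1.16 -0.52 -0.45] avgM [-0.33   0.294 -0.298] stdMz 0.008
```

Request:
send_rows(
  plan=[
    {"dx": 0, "dy": 0, "dz": 0, "rx": 0, "ry": 0, "rz": -1.5, "claw": -0.5},
    {"dx": 0, "dy": 0, "dz": 0, "rx": 0, "ry": 0, "rz": -3, "claw": -0.5},
    {"dx": 0, "dy": 0, "dz": 0, "rx": 0, "ry": 0, "rz": -4.5, "claw": -0.5},
    {"dx": 0, "dy": 0, "dz": 0, "rx": 0, "ry": 0, "rz": -4.5, "claw": -0.5},
  ],
  force=14,
)

```text
clock: 12.32
ee_pos: [0.5805, -0.1611, 0.1505]
ee_rot: [3.141, 0.001, 0.225]
ft_force: [-0.1, -0.2, -0.4]
grip_width: 0.0323
```

```bash
python3 - <<'E'
from h import *
avg(2)
E
```

```text
t 12.42 q [-3.590e-01  7.600e-02  1.827e+00 -1.000e-03  1.239e+00  9.880e-01] p [ 0.5805 -0.1611  0.1506] rpy [1.7996e+02 3.0000e-02 1.2830e+01] F [-0.8  -0.95 -0.7 ] M [-0.257  0.239 -0.305] w 0.0325
avgF [-1.07 -0.97 -0.87] avgM [-0.269  0.267 -0.291] stdMz 0.014
```

The moment jumped from −0.03 to −0.30 N m between tool yaw 4° and 8.4°, so that is the stop. It stayed at −0.30 in the next call because the tab slipped in the soft grip, which kept it below 0.6. I'll open, square the jaws near yaw 4°, regrip and find the stop again more finely.

Request:
send_rows(
  plan=[
    {"dx": 0, "dy": 0, "dz": 0, "rx": 0, "ry": 0, "rz": 3, "claw": -0.5},
    {"dx": 0, "dy": 0, "dz": 0, "rx": 0, "ry": 0, "rz": 3, "claw": 0},
    {"dx": 0, "dy": 0, "dz": 0, "rx": 0, "ry": 0, "rz": 3, "claw": 0},
    {"dx": 0, "dy": 0, "dz": 0, "rx": 0, "ry": 0, "rz": 3, "claw": 0},
    {"dx": 0.05, "dy": -0.05, "dz": 0, "rx": 0, "ry": 0, "rz": 9, "claw": 0},
    {"dx": 0.05, "dy": -0.05, "dz": 0, "rx": 0, "ry": 0, "rz": 9, "claw": 0},
  ],
  force=10,
)

```text
clock: 12.92
ee_pos: [0.5811, -0.1604, 0.1507]
ee_rot: [3.141, 0.0, 0.066]
ft_force: [1.0, -0.5, -0.4]
grip_width: 0.0474
```

```bash
python3 - <<'E'
from h import *
avg(1); crop("scene",150,230,210,290,8,"s12.png")
E
```

```text
t 12.97 q [-3.580e-01  7.600e-02  1.826e+00 -1.000e-03  1.240e+00  1.144e+00] p [ 0.581  -0.1604  0.1507] rpy [1.7996e+02 1.0000e-02 3.9700e+00] F [-0.06  1.08  0.18] M [-0.055  0.213  0.021] w 0.0474
avgF [-0.06  1.08  0.18] avgM [-0.055  0.213  0.021] stdMz 0.0
```

View pics/s12.png

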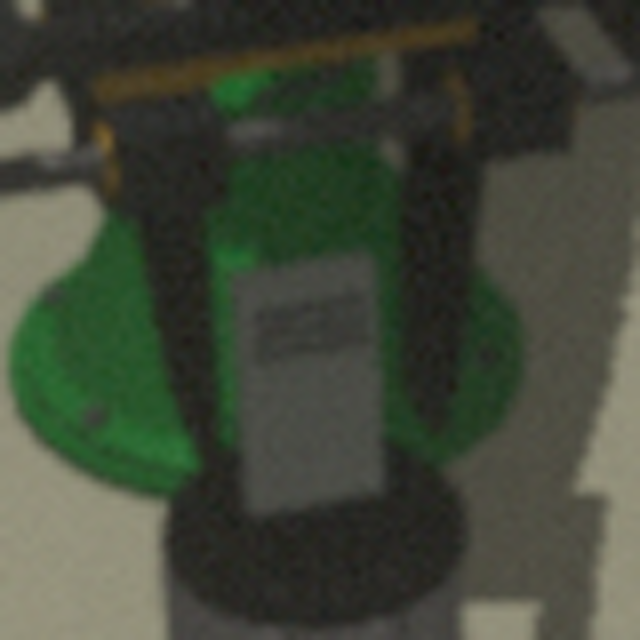

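The tab is free and upright, its bottom edge running from (245,517) to (383,492). I'll close, then feel for the stop in 1° steps.

Request:
send_rows(
  plan=[
    {"dx": 0, "dy": 0, "dz": 0, "rx": 0, "ry": 0, "rz": 0, "claw": -0.3},
    {"dx": 0, "dy": 0, "dz": 0, "rx": 0, "ry": 0, "rz": 0, "claw": -0.5},
    {"dx": 0, "dy": 0, "dz": 0, "rx": 0, "ry": 0, "rz": 0, "claw": -0.5},
    {"dx": 0, "dy": 0, "dz": 0, "rx": 0, "ry": 0, "rz": 0, "claw": -0.5},
    {"dx": 0, "dy": 0, "dz": 0, "rx": 0, "ry": 0, "rz": 0, "claw": -0.5},
  ],
  force=14,
)

```text
clock: 13.43
ee_pos: [0.581, -0.1607, 0.1507]
ee_rot: [3.14, 0.0, 0.07]
ft_force: [-0.4, -0.1, 0.4]
grip_width: 0.0319
```

```bash
python3 - <<'E'
from h import *
avg(2)
E
```

```text
t 13.53 q [-3.580e-01  7.600e-02  1.826e+00 -1.000e-03  1.239e+00  1.143e+00] p [ 0.581  -0.1607  0.1507] rpy [1.7993e+02 2.0000e-02 4.0000e+00] F [ 0.01 -0.53  0.41] M [-0.254  0.24  -0.02 ] w 0.0319
avgF [-0.35 -0.97  0.79] avgM [-0.258  0.249 -0.021] stdMz 0.0
```

Request:
send_rows(
  plan=[
    {"dx": 0, "dy": 0, "dz": 0, "rx": 0, "ry": 0, "rz": -0.7, "claw": -0.5},
    {"dx": 0, "dy": 0, "dz": 0, "rx": 0, "ry": 0, "rz": -1.4, "claw": -0.5},
  ],
  force=14,
)

```text
clock: 13.7
ee_pos: [0.581, -0.1608, 0.1507]
ee_rot: [3.14, 0.0, 0.095]
ft_force: [0.3, -1.8, -1.1]
grip_width: 0.0317
```

```bash
python3 - <<'E'
from h import *
avg(2)
E
```

```text
t 13.8 q [-3.580e-01  7.600e-02  1.826e+00 -1.000e-03  1.239e+00  1.118e+00] p [ 0.5811 -0.1607  0.1508] rpy [1.7992e+02 1.0000e-02 5.4300e+00] F [ 0.1  -1.5  -0.88] M [-0.255  0.167 -0.031] w 0.0314
avgF [-0.   -1.51 -0.74] avgM [-0.247  0.135 -0.06 ] stdMz 0.029
```

Request:
send_rows(
  plan=[
    {"dx": 0, "dy": 0, "dz": 0, "rx": 0, "ry": 0, "rz": -0.6, "claw": -0.5},
    {"dx": 0, "dy": 0, "dz": 0, "rx": 0, "ry": 0, "rz": -1.2, "claw": -0.5},
  ],
  force=14,
)

```text
clock: 13.97
ee_pos: [0.5811, -0.1609, 0.1508]
ee_rot: [3.14, -0.0, 0.116]
ft_force: [-0.3, -2.7, 0.1]
grip_width: 0.0316
```

```bash
python3 - <<'E'
from h import *
avg(2)
E
```

```text
t 14.07 q [-0.358  0.076  1.826 -0.002  1.239  1.097] p [ 0.5811 -0.1609  0.1508] rpy [179.9   -0.     6.63] F [ 0.56 -2.16 -0.43] M [-0.364  0.091 -0.144] w 0.0321
avgF [ 0.26 -2.04 -0.29] avgM [-0.38   0.091 -0.187] stdMz 0.044
```

The stop is felt again at about 6° (Mz −0.19). I'll back off 0.1 rad, then lift a little and check the pull.

Request:
send_rows(
  plan=[
    {"dx": 0, "dy": 0, "dz": 0, "rx": 0, "ry": 0, "rz": 2, "claw": -0.5},
    {"dx": 0, "dy": 0, "dz": 0, "rx": 0, "ry": 0, "rz": 4, "claw": -0.5},
    {"dx": 0, "dy": 0, "dz": 0, "rx": 0, "ry": 0, "rz": 6.2, "claw": -0.5},
    {"dx": 0, "dy": 0, "dz": 0, "rx": 0, "ry": 0, "rz": 6.2, "claw": -0.5},
  ],
  force=14,
)

```text
clock: 14.4
ee_pos: [0.5806, -0.1604, 0.1507]
ee_rot: [3.141, 0.001, 0.007]
ft_force: [-1.3, -0.9, 1.1]
grip_width: 0.032
```

```bash
python3 - <<'E'
from h import *
avg(2)
E
```

```text
t 14.5 q [-3.580e-01  7.600e-02  1.826e+00 -1.000e-03  1.240e+00  1.204e+00] p [ 0.5807 -0.1605  0.1507] rpy [1.7996e+02 6.0000e-02 5.0000e-01] F [-2.72  0.11  1.08] M [0.136 0.621 0.053] w 0.0317
avgF [-2.4   0.24  1.41] avgM [0.169 0.615 0.017] stdMz 0.036
```

Request:
send_rows(
  plan=[
    {"dx": 0, "dy": 0, "dz": -0.1, "rx": 0, "ry": 0, "rz": 0, "claw": -0.5},
    {"dx": 0, "dy": 0, "dz": -0.2, "rx": 0, "ry": 0, "rz": 0, "claw": -0.5},
    {"dx": 0, "dy": 0, "dz": -0.2, "rx": 0, "ry": 0, "rz": 0, "claw": -0.5},
  ],
  force=16,
)

```text
clock: 14.75
ee_pos: [0.5805, -0.1603, 0.1522]
ee_rot: [3.141, 0.002, 0.009]
ft_force: [-0.8, 0.3, -2.4]
grip_width: 0.0316
```

```bash
python3 - <<'E'
from h import *
avg(2)
E
```

```text
t 14.85 q [-3.580e-01  7.400e-02  1.825e+00 -1.000e-03  1.244e+00  1.204e+00] p [ 0.5805 -0.1604  0.1523] rpy [1.7997e+02 8.0000e-02 5.1000e-01] F [-0.2   0.21 -2.78] M [-0.03   0.217  0.012] w 0.0318
avgF [-0.37  0.2  -2.89] avgM [-0.05   0.194 -0.006] stdMz 0.018
```

Request:
send_rows(
  plan=[
    {"dx": 0, "dy": 0, "dz": -0.1, "rx": 0, "ry": 0, "rz": 0, "claw": -0.5},
    {"dx": 0, "dy": 0, "dz": -0.2, "rx": 0, "ry": 0, "rz": 0, "claw": -0.5},
    {"dx": 0, "dy": 0, "dz": -0.3, "rx": 0, "ry": 0, "rz": 0, "claw": -0.5},
  ],
  force=16,
)

```text
clock: 15.1
ee_pos: [0.5805, -0.1604, 0.1551]
ee_rot: [3.141, 0.002, 0.009]
ft_force: [0.0, 0.5, -1.5]
grip_width: 0.0319
```

```bash
python3 - <<'E'
from h import *
avg(2); crop("scene",150,230,210,290,8,"s13.png")
E
```

```text
t 15.2 q [-3.580e-01  7.200e-02  1.822e+00 -1.000e-03  1.249e+00  1.204e+00] p [ 0.5807 -0.1605  0.1555] rpy [1.7996e+02 7.0000e-02 5.1000e-01] F [ 0.63 -0.14 -2.63] M [-0.057  0.193  0.013] w 0.0319
avgF [ 0.29 -0.33 -2.26] avgM [-0.055  0.219  0.012] stdMz 0.001
```

View pics/s13.png

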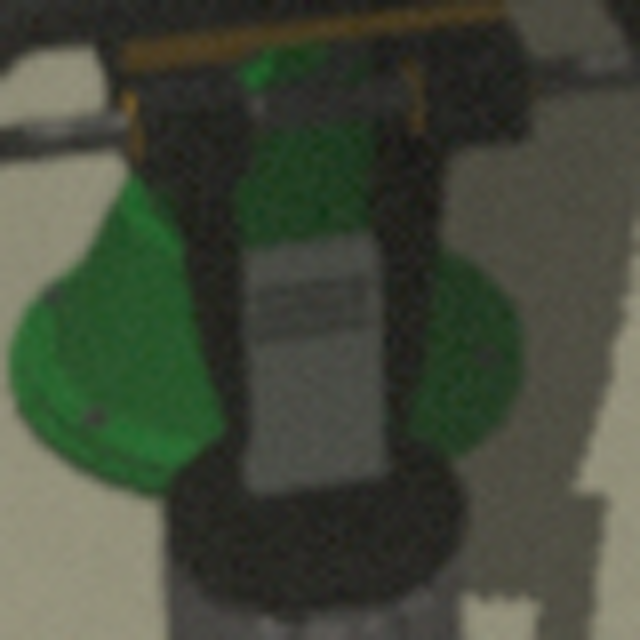

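The cap is lifting freely: the flange rose in the crop and the pull equals the weight, about 2.3 N. I'll continue up.

Request:
send_rows(
  plan=[
    {"dx": 0, "dy": 0, "dz": -0.3, "rx": 0, "ry": 0, "rz": 0, "claw": -0.5},
    {"dx": 0, "dy": 0, "dz": -0.7, "rx": 0, "ry": 0, "rz": 0, "claw": -0.5},
    {"dx": 0, "dy": 0, "dz": -1.2, "rx": 0, "ry": 0, "rz": 0, "claw": -0.5},
    {"dx": 0, "dy": 0, "dz": -1.8, "rx": 0, "ry": 0, "rz": 0, "claw": -0.5},
    {"dx": 0, "dy": 0, "dz": -2.5, "rx": 0, "ry": 0, "rz": 0, "claw": -0.5},
    {"dx": 0, "dy": 0, "dz": -4, "rx": 0, "ry": 0, "rz": 0, "claw": -0.5},
    {"dx": 0, "dy": 0, "dz": -5.5, "rx": 0, "ry": 0, "rz": 0, "claw": -0.5},
    {"dx": 0, "dy": 0, "dz": -7, "rx": 0, "ry": 0, "rz": 0, "claw": -0.5},
    {"dx": 0, "dy": 0, "dz": -7.5, "rx": 0, "ry": 0, "rz": 0, "claw": -0.5},
    {"dx": 0, "dy": 0, "dz": -7.5, "rx": 0, "ry": 0, "rz": 0, "claw": -0.5},
  ],
  force=16,
)

```text
clock: 16.08
ee_pos: [0.5819, -0.1608, 0.2333]
ee_rot: [3.139, -0.003, 0.009]
ft_force: [0.2, 0.9, -1.7]
grip_width: 0.0317
```

```bash
python3 - <<'E'
from h import *
avg(1); crop("scene",100,250,180,320,4,"s14.png")
# tray
im=get_image("top"); r=cut_out("top","tray"); m=r[0]["mask"].astype(np.uint8); print(r[0]["score"])
(c,sz,an)=cv2.minAreaRect(np.argwhere(m)[:,::-1].astype(np.float32)); print(c,sz,an); print("tray c @.022",atz("top",(c[1],c[0]),.022),"@.01",atz("top",(c[1],c[0]),.01))
to((.539,.182,.23),0.5)
cv2.imwrite("pics/t14.png",im)
E
```

```text
t 16.13 q [-3.580e-01  1.500e-02  1.750e+00 -1.000e-03  1.376e+00  1.204e+00] p [ 0.5812 -0.1606  0.2316] rpy [ 1.7992e+02 -4.0000e-02  5.1000e-01] F [ 0.37  0.71 -2.74] M [-0.081  0.206  0.004] w 0.032
avgF [ 0.37  0.71 -2.74] avgM [-0.081  0.206  0.004] stdMz 0.0
0.78
(151.85400390625, 226.09852600097656) (69.45927429199219, 70.74081420898438) 70.01689147949219
tray c @.022 [0.53885081 0.1838982  0.022     ] @.01 [0.53983477 0.1880374  0.01      ]
to (0.539, 0.182, 0.23) 0.5 d cm [ -3.8  -34.25  -0.08] rot [-0.01  0.19  0.01]
```

View pics/s14.png

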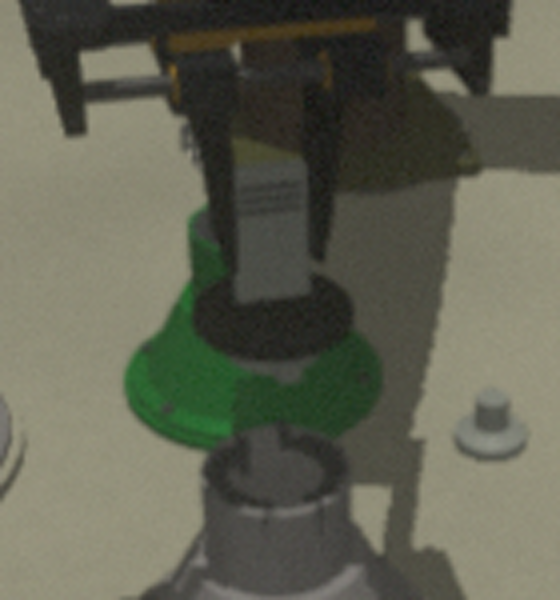

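View pics/t14.png

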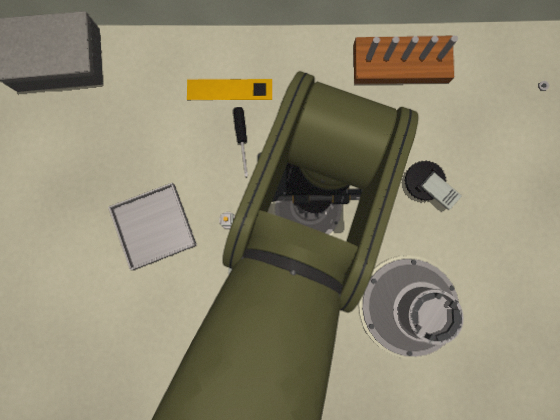

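The cap is out and hangs level, with the flange at crop (273,315) above the open neck. In the top picture the tray is at (152,226) and the bystanders are unmoved. I'll carry it to the tray.

Request:
send_rows(
  plan=[
    {"dx": -0.1, "dy": -1, "dz": 0, "rx": 0, "ry": 0, "rz": 0, "claw": -0.5},
    {"dx": -0.4, "dy": -3.5, "dz": 0, "rx": 0, "ry": 0, "rz": 0, "claw": -0.5},
    {"dx": -0.8, "dy": -7, "dz": 0, "rx": 0, "ry": 0, "rz": 0, "claw": -0.5},
    {"dx": -1.2, "dy": -10.5, "dz": 0, "rx": 0, "ry": 0, "rz": 0, "claw": -0.5},
    {"dx": -1.6, "dy": -14, "dz": 0, "rx": 0, "ry": 0, "rz": 0, "claw": -0.5},
    {"dx": -2, "dy": -17.5, "dz": 0, "rx": 0, "ry": 0, "rz": 0, "claw": -0.5},
    {"dx": -2.4, "dy": -21, "dz": 0, "rx": 0, "ry": 0, "rz": 0, "claw": -0.5},
    {"dx": -2.8, "dy": -24.5, "dz": 0, "rx": 0, "ry": 0, "rz": 0, "claw": -0.5},
    {"dx": -3.2, "dy": -28, "dz": 0, "rx": 0, "ry": 0, "rz": 0, "claw": -0.5},
    {"dx": -3.6, "dy": -31.5, "dz": 0, "rx": 0, "ry": 0, "rz": 0, "claw": -0.5},
    {"dx": -3.8, "dy": -33.8, "dz": 0, "rx": 0, "ry": 0, "rz": 0, "claw": -0.5},
    {"dx": -3.8, "dy": -34.3, "dz": 0, "rx": 0, "ry": 0, "rz": 0, "claw": -0.5},
  ],
  force=16,
)

```text
clock: 17.28
ee_pos: [0.5373, 0.1864, 0.2282]
ee_rot: [-3.14, 0.005, 0.013]
ft_force: [-0.2, 0.7, -2.2]
grip_width: 0.0319
```

```bash
python3 - <<'E'
from h import *
avg(1); crop("scene",100,260,320,460,4,"s15.png"); to((.539,.183,.075),0.5)
E
```

```text
t 17.33 q [ 0.237 -0.056  1.825  0.002  1.377  1.794] p [0.5377 0.1854 0.2282] rpy [-179.96    0.29    0.74] F [ 0.31  0.07 -3.2 ] M [-0.067  0.188  0.026] w 0.0319
avgF [ 0.31  0.07 -3.2 ] avgM [-0.067  0.188  0.026] stdMz 0.0
to (0.539, 0.183, 0.075) 0.5 d cm [ 0.16  0.07 15.33] rot [0.02 0.28 0.17]
```

View pics/s15.png

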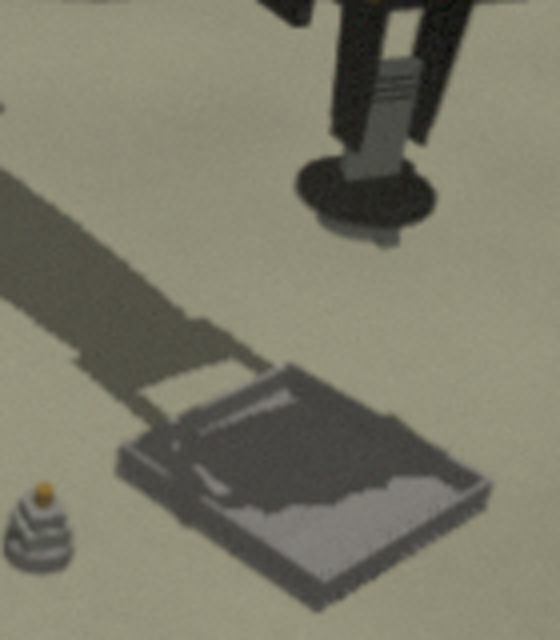

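The crop shows the cap held level above the tray, with the tray walls clear. I'll descend.

Request:
send_rows(
  plan=[
    {"dx": 0.1, "dy": 0, "dz": 1.5, "rx": 0, "ry": 0.3, "rz": 0.2, "claw": -0.5},
    {"dx": 0.1, "dy": 0, "dz": 3.5, "rx": 0, "ry": 0.3, "rz": 0.2, "claw": -0.5},
    {"dx": 0.1, "dy": 0, "dz": 5.5, "rx": 0, "ry": 0.3, "rz": 0.2, "claw": -0.5},
    {"dx": 0.1, "dy": 0, "dz": 7.5, "rx": 0, "ry": 0.3, "rz": 0.2, "claw": -0.5},
    {"dx": 0.1, "dy": 0, "dz": 9.5, "rx": 0, "ry": 0.3, "rz": 0.2, "claw": -0.5},
    {"dx": 0.1, "dy": 0, "dz": 11.5, "rx": 0, "ry": 0.3, "rz": 0.2, "claw": -0.5},
    {"dx": 0.1, "dy": 0, "dz": 13, "rx": 0, "ry": 0.3, "rz": 0.2, "claw": -0.5},
    {"dx": 0.1, "dy": 0, "dz": 14.3, "rx": 0, "ry": 0.3, "rz": 0.2, "claw": -0.5},
    {"dx": 0.1, "dy": 0, "dz": 15.2, "rx": 0, "ry": 0.3, "rz": 0.2, "claw": -0.5},
    {"dx": 0.1, "dy": 0, "dz": 15.2, "rx": 0, "ry": 0.3, "rz": 0.2, "claw": -0.5},
  ],
  force=16,
)

```text
clock: 18.22
ee_pos: [0.5369, 0.1826, 0.0738]
ee_rot: [3.14, 0.004, 0.007]
ft_force: [-0.4, -0.6, -1.9]
grip_width: 0.0321
```

```bash
python3 - <<'E'
from h import *
avg(2); crop("scene",140,260,330,450,5,"s16.png"); 
E
```

```text
t 18.32 q [ 2.340e-01  8.300e-02  1.953e+00 -1.000e-03  1.104e+00  1.798e+00] p [0.5386 0.1834 0.0765] rpy [ 1.7997e+02 -3.0000e-02  4.4000e-01] F [ 0.01  0.07 -1.85] M [-0.039  0.192  0.004] w 0.0322
avgF [ 0.04  0.1  -2.11] avgM [-0.038  0.158  0.012] stdMz 0.008
```

View pics/s16.png

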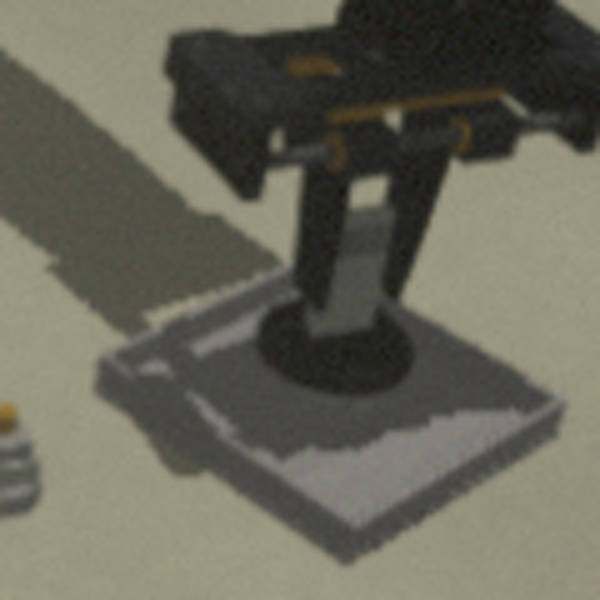

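The cap is now inside the tray outline and clear of the walls. I'll lower it slowly until the weight comes off.

Request:
send_rows(
  plan=[
    {"dx": 0, "dy": 0, "dz": 0.3, "rx": 0, "ry": 0, "rz": 0, "claw": -0.5},
    {"dx": 0, "dy": 0, "dz": 0.7, "rx": 0, "ry": 0, "rz": 0, "claw": -0.5},
    {"dx": 0, "dy": 0, "dz": 1.1, "rx": 0, "ry": 0, "rz": 0, "claw": -0.5},
    {"dx": 0, "dy": 0, "dz": 1.4, "rx": 0, "ry": 0, "rz": 0, "claw": -0.5},
    {"dx": 0, "dy": 0, "dz": 1.5, "rx": 0, "ry": 0, "rz": 0, "claw": -0.5},
    {"dx": 0, "dy": 0, "dz": 1.6, "rx": 0, "ry": 0, "rz": 0, "claw": -0.5},
    {"dx": 0, "dy": 0, "dz": 1.6, "rx": 0, "ry": 0, "rz": 0, "claw": -0.5},
  ],
  force=16,
)

```text
clock: 18.95
ee_pos: [0.539, 0.1836, 0.061]
ee_rot: [3.141, -0.002, 0.008]
ft_force: [-0.3, -0.7, -2.8]
grip_width: 0.032
```

```bash
python3 - <<'E'
from h import *
avg(2)
E
```

```text
t 19.05 q [ 2.340e-01  1.030e-01  1.961e+00 -1.000e-03  1.075e+00  1.798e+00] p [0.5393 0.1837 0.0613] rpy [ 1.7999e+02 -1.2000e-01  4.5000e-01] F [-0.07 -0.23 -2.28] M [-0.04   0.164  0.016] w 0.0318
avgF [ 0.04  0.04 -2.47] avgM [-0.043  0.162  0.015] stdMz 0.001
```

Request:
send_rows(
  plan=[
    {"dx": 0, "dy": 0, "dz": 0.05, "rx": 0, "ry": 0, "rz": 0, "claw": -0.5},
    {"dx": 0, "dy": 0, "dz": 0.1, "rx": 0, "ry": 0, "rz": 0, "claw": -0.5},
    {"dx": 0, "dy": 0, "dz": 0.1, "rx": 0, "ry": 0, "rz": 0, "claw": -0.5},
  ],
  force=16,
)

```text
clock: 19.3
ee_pos: [0.5393, 0.1837, 0.0603]
ee_rot: [3.142, -0.002, 0.008]
ft_force: [-0.5, 0.3, -2.9]
grip_width: 0.0323
```

```bash
python3 - <<'E'
from h import *
avg(2)
E
```

```text
t 19.4 q [ 2.340e-01  1.050e-01  1.961e+00 -1.000e-03  1.074e+00  1.798e+00] p [0.5393 0.1837 0.0604] rpy [ 1.8e+02 -1.2e-01  4.5e-01] F [ 0.44  0.04 -2.08] M [-0.048  0.172 -0.04 ] w 0.032
avgF [ 0.39 -0.32 -2.08] avgM [-0.063  0.164 -0.005] stdMz 0.036
```

Request:
send_rows(
  plan=[
    {"dx": 0, "dy": 0, "dz": 0.05, "rx": 0, "ry": 0, "rz": 0, "claw": -0.5},
    {"dx": 0, "dy": 0, "dz": 0.1, "rx": 0, "ry": 0, "rz": 0, "claw": -0.5},
    {"dx": 0, "dy": 0, "dz": 0.1, "rx": 0, "ry": 0, "rz": 0, "claw": -0.5},
  ],
  force=16,
)

```text
clock: 19.65
ee_pos: [0.5392, 0.1837, 0.0593]
ee_rot: [3.142, -0.002, 0.008]
ft_force: [0.1, 0.4, -2.7]
grip_width: 0.0318
```

```bash
python3 - <<'E'
from h import *
avg(2)
E
```

```text
t 19.75 q [ 2.340e-01  1.060e-01  1.962e+00 -1.000e-03  1.072e+00  1.798e+00] p [0.5393 0.1837 0.0593] rpy [ 1.8e+02 -1.2e-01  4.5e-01] F [-0.77 -0.49 -2.17] M [-0.029  0.151  0.025] w 0.0322
avgF [-0.02  0.16 -2.41] avgM [-0.063  0.171  0.015] stdMz 0.01
```

Request:
send_rows(
  plan=[
    {"dx": 0, "dy": 0, "dz": 0.05, "rx": 0, "ry": 0, "rz": 0, "claw": -0.5},
    {"dx": 0, "dy": 0, "dz": 0.1, "rx": 0, "ry": 0, "rz": 0, "claw": -0.5},
  ],
  force=16,
)

```text
clock: 19.92
ee_pos: [0.5393, 0.1837, 0.0583]
ee_rot: [3.142, -0.002, 0.008]
ft_force: [-0.4, -0.1, -3.0]
grip_width: 0.032
```

```bash
python3 - <<'E'
from h import *
avg(2)
E
```

```text
t 20.02 q [ 2.340e-01  1.070e-01  1.962e+00 -1.000e-03  1.070e+00  1.798e+00] p [0.5393 0.1837 0.0583] rpy [ 1.7999e+02 -1.2000e-01  4.5000e-01] F [ 0.53  0.63 -2.01] M [-0.069  0.161  0.041] w 0.0316
avgF [ 0.39  0.46 -2.34] avgM [-0.087  0.144  0.03 ] stdMz 0.011
```

Request:
send_rows(
  plan=[
    {"dx": 0, "dy": 0, "dz": 0.04, "rx": 0, "ry": 0, "rz": 0, "claw": -0.5},
    {"dx": 0, "dy": 0, "dz": 0.08, "rx": 0, "ry": 0, "rz": 0, "claw": -0.5},
  ],
  force=16,
)

```text
clock: 20.18
ee_pos: [0.5394, 0.1837, 0.0582]
ee_rot: [3.141, -0.002, 0.008]
ft_force: [-2.0, -0.7, 4.7]
grip_width: 0.0318
```

```bash
python3 - <<'E'
from h import *
avg(2)
E
```

```text
t 20.28 q [ 2.340e-01  1.080e-01  1.962e+00 -1.000e-03  1.070e+00  1.798e+00] p [0.5394 0.1837 0.0582] rpy [ 1.7999e+02 -1.2000e-01  4.5000e-01] F [-2.24 -1.62  2.47] M [-0.143  0.689 -0.021] w 0.0321
avgF [-2.06 -1.12  2.34] avgM [-0.177  0.637 -0.015] stdMz 0.005
```

The floor is reached at TCP z 0.0582, as predicted, with about 5 N of contact. I'll ease off and open.

Request:
send_rows(
  plan=[
    {"dx": 0, "dy": 0, "dz": -0.03, "rx": 0, "ry": 0, "rz": 0, "claw": -0.5},
    {"dx": 0, "dy": 0, "dz": -0.03, "rx": 0, "ry": 0, "rz": 0, "claw": -0.2},
    {"dx": 0, "dy": 0, "dz": -0.03, "rx": 0, "ry": 0, "rz": 0, "claw": 0.1},
    {"dx": 0, "dy": 0, "dz": -0.03, "rx": 0, "ry": 0, "rz": 0, "claw": 0.3},
    {"dx": 0, "dy": 0, "dz": -0.03, "rx": 0, "ry": 0, "rz": 0, "claw": 0.3},
    {"dx": 0, "dy": 0, "dz": -0.03, "rx": 0, "ry": 0, "rz": 0, "claw": 0.3},
  ],
  force=5,
)

```text
clock: 20.78
ee_pos: [0.5396, 0.1837, 0.0586]
ee_rot: [3.142, -0.002, 0.008]
ft_force: [0.1, -0.5, -0.6]
grip_width: 0.0586
```

```bash
python3 - <<'E'
from h import *
avg(2);crop("scene",140,260,330,450,5,"s17.png"); 
E
```

```text
t 20.88 q [ 2.340e-01  1.070e-01  1.962e+00 -1.000e-03  1.070e+00  1.798e+00] p [0.5395 0.1837 0.0585] rpy [ 1.7999e+02 -1.3000e-01  4.5000e-01] F [ 0.42 -0.07  1.01] M [-0.064  0.191  0.006] w 0.0613
avgF [ 0.39 -0.05  0.55] avgM [-0.066  0.199 -0.004] stdMz 0.01
```

View pics/s17.png

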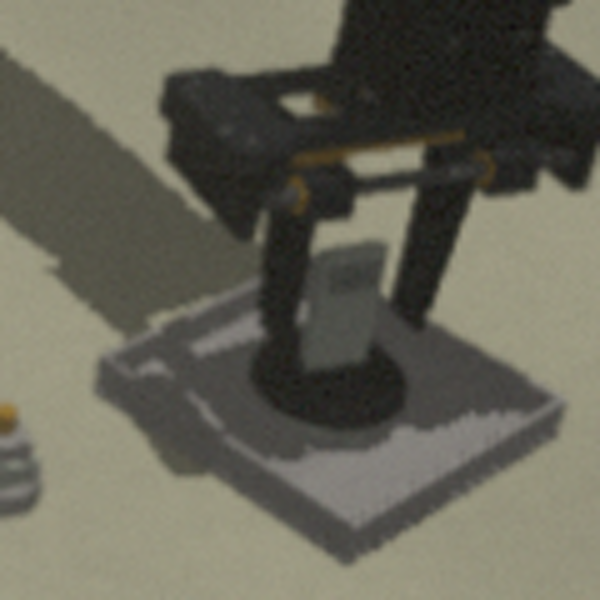

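The cap stands upright in the tray with the jaws open and clear. I'll retreat straight up.

Request:
send_rows(
  plan=[
    {"dx": 0, "dy": 0, "dz": -0.5, "rx": 0, "ry": 0, "rz": 0, "claw": 0.3},
    {"dx": 0, "dy": 0, "dz": -1.5, "rx": 0, "ry": 0, "rz": 0, "claw": 0.3},
    {"dx": 0, "dy": 0, "dz": -3, "rx": 0, "ry": 0, "rz": 0, "claw": 0.3},
    {"dx": 0, "dy": 0, "dz": -5, "rx": 0, "ry": 0, "rz": 0, "claw": 0.3},
    {"dx": 0, "dy": 0, "dz": -7, "rx": 0, "ry": 0, "rz": 0, "claw": 0.3},
    {"dx": 0, "dy": 0, "dz": -9, "rx": 0, "ry": 0, "rz": 0, "claw": 0.3},
    {"dx": 0, "dy": 0, "dz": -11, "rx": 0, "ry": 0, "rz": 0, "claw": 0.3},
    {"dx": 0, "dy": 0, "dz": -13, "rx": 0, "ry": 0, "rz": 0, "claw": 0.3},
    {"dx": 0, "dy": 0, "dz": -15, "rx": 0, "ry": 0, "rz": 0, "claw": 0.3},
    {"dx": 0, "dy": 0, "dz": -16, "rx": 0, "ry": 0, "rz": 0, "claw": 0.3},
    {"dx": 0, "dy": 0, "dz": -16, "rx": 0, "ry": 0, "rz": 0, "claw": 0.3},
  ],
  force=5,
)

```text
clock: 21.85
ee_pos: [0.5409, 0.1841, 0.2228]
ee_rot: [-3.14, -0.009, 0.008]
ft_force: [0.6, 0.3, 0.3]
grip_width: 0.062
```

Request:
send_rows(
  plan=[
    {"dx": -3, "dy": 0, "dz": 0, "rx": 0, "ry": 0, "rz": 0, "claw": 0.3},
    {"dx": -6, "dy": 0, "dz": 0, "rx": 0, "ry": 0, "rz": 0, "claw": 0.3},
    {"dx": -9, "dy": 0, "dz": 0, "rx": 0, "ry": 0, "rz": 0, "claw": 0.3},
    {"dx": -12, "dy": 0, "dz": 0, "rx": 0, "ry": 0, "rz": 0, "claw": 0.3},
    {"dx": -15, "dy": 0, "dz": 0, "rx": 0, "ry": 0, "rz": 0, "claw": 0.3},
    {"dx": -16, "dy": 0, "dz": 0, "rx": 0, "ry": 0, "rz": 0, "claw": 0.3},
    {"dx": -16, "dy": 0, "dz": 0, "rx": 0, "ry": 0, "rz": 0, "claw": 0.3},
  ],
  force=5,
)

```text
clock: 22.43
ee_pos: [0.3792, 0.1829, 0.2204]
ee_rot: [-3.14, -0.008, 0.009]
ft_force: [0.3, -1.0, 0.3]
grip_width: 0.0618
```

```bash
python3 - <<'E'
from h import *
avg(2)
for n in("scene","top"): cv2.imwrite(f"pics/{n}_end.png",get_image(n))
print([(x["score"],x["point"]) for x in landmark_of("top","cap")[:3]])
for q in("gonio_head","vial_stand"): print(q,[(round(x["score"],2),np.round(x["point"],1)) for x in landmark_of("top",q)[:3]])
E
```

```text
t 22.53 q [ 3.210e-01 -4.180e-01  2.135e+00 -2.000e-03  1.415e+00  1.884e+00] p [0.3813 0.1829 0.2212] rpy [-179.92   -0.55    0.47] F [-0.72  0.08 -0.52] M [-0.035  0.136  0.007] w 0.0618
avgF [-0.09  0.36  0.15] avgM [-0.039  0.138 -0.006] stdMz 0.014
[(0.86, [224.1, 150.8]), (0.69, [179.4, 425.1])]
gonio_head [(0.59, array([220.9, 229.6]))]
vial_stand [(0.82, array([268.6, 238.4]))]
```

View pics/scene_end.png

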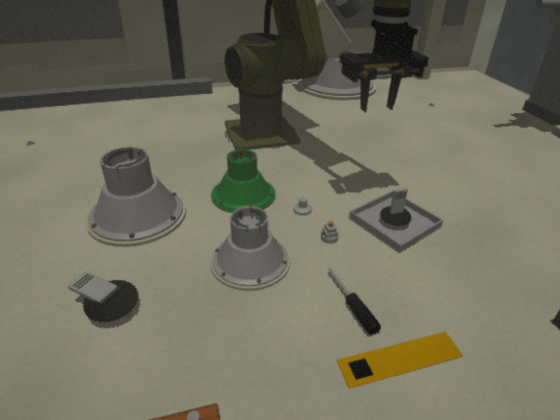

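View pics/top_end.png

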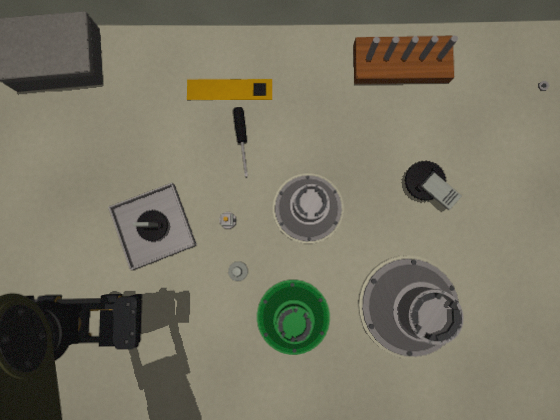

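The scene picture shows the cap standing upright in the tray at (397,212), and the top picture has it at (152,226), centred. The neck is open and the gripper is clear. The bystanders are at their old pixels: gonio (229,221), vial stand (238,270) and driver unmoved.

```bash
python3 -c "
from station import bot
print(bot.finish_job())"
```

```text
the job is handed in; nothing more can be done
None
```

The vent cap is off the small steel post and stands upright on its stem in the middle of the flat parts tray. I let go of it and handed the job in at about 22.5 s.

- **Tab:** I flipped it upright with a soft 5 N pinch. The pads slid along the tab near the end, so I checked its angle in the picture; it fitted 90° to within about half a pixel.
- **Turning:** The cap met its stop after about 33° (0.58 rad) anticlockwise. I sent one more small turn before reading the first stop contact, and the tab slipped in the grip. Readings stayed at about 0.30 N m, against the 0.6 N m limit. I regripped, found the stop again at 0.19 N m and backed off 0.1 rad.
- **Lifting and placing:** The cap came out with only its weight, 2–3 N. I lowered it to the tray floor at the predicted height, with about 5 N of contact, then eased off and released it.

**Last checks:**
- Both pictures show the cap upright and centred in the tray, the post's neck open and the gripper clear with no force on it.
- The goniometer head, driver and look-alikes are where they started. The network's point for the vial stand differed by about 2 pixels from the first reading, but it looks unmoved in the picture.
- No check failed. The two cameras disagreed by about 2–3 mm on the post's position, and I settled that by feel during the grasp.

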